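Load and prime the marker refill station

TASK

Take the dust cover off the marker refill station and lay it flat on the sketchbook, then seat every refill cartridge standing on the desk in a socket of its own: they fit tightly, so twist each one down until its flange rests on the rim, never forcing a sprung socket down to its stop. When all are fully home, swing the priming lever to its stop and let it return to rest. Leave the other things on the desk where they are.

Things in the scene. Friction and masses are not known exactly. Their poses are not given: they have to be found in the camera images.
- station: marker refill station, fixed: grey base plate 100 mm (x) by 345 mm (y), 14 mm thick, with a white tank 45 mm tall behind it (x = 62 to 108 mm). Origin: centre of the plate, on the desk. At x = 0 stand three sockets at y = -130, -45 and +40 mm, and the post of the priming lever (52 mm diameter, 64 mm tall) at y = +130 mm
- socket0_rim (a point): centre of the top rim of socket 0 (lowest station y), 56 mm above the desk when not pressed. The socket is an open upright aluminium sleeve, 59 mm outside diameter, 45 mm bore, 29 mm deep. Four sprung brass plungers stick 2 mm into the bore 8 mm below the rim and grip a cartridge's spigot. Fully home, the cartridge's flange sits on this rim
- socket1_rim (a point): centre of the top rim of socket 1 (middle), 56 mm above the desk when not pressed. The socket is an open upright aluminium sleeve, 59 mm outside diameter, 45 mm bore, 29 mm deep. Four sprung brass plungers stick 2 mm into the bore 8 mm below the rim and grip a cartridge's spigot. Fully home, the cartridge's flange sits on this rim
- socket2_rim (a point): centre of the top rim of socket 2 (next to the lever), 56 mm above the desk when not pressed. The socket is an open upright aluminium sleeve, 59 mm outside diameter, 45 mm bore, 29 mm deep. Four sprung brass plungers stick 2 mm into the bore 8 mm below the rim and grip a cartridge's spigot. Fully home, the cartridge's flange sits on this rim
- socket0 (a joint): how far socket 0 is pressed down on its spring mount, m: 0 at rest, 0.010 at its stop (25 N); it gives from 3 N on, about 1 mm for each 2.2 N, and springs back. Pushing a cartridge straight down past the plungers takes 27 to 33 N, too much; turning it to and fro meanwhile, 0.1 rad or more per mm of descent, needs under half of that
- socket1 (a joint): how far socket 1 is pressed down on its spring mount, m: 0 at rest, 0.010 at its stop (25 N); it gives from 3 N on, about 1 mm for each 2.2 N, and springs back. Pushing a cartridge straight down past the plungers takes 27 to 33 N, too much; turning it to and fro meanwhile, 0.1 rad or more per mm of descent, needs under half of that
- socket2 (a joint): how far socket 2 is pressed down on its spring mount, m: 0 at rest, 0.010 at its stop (25 N); it gives from 3 N on, about 1 mm for each 2.2 N, and springs back. Pushing a cartridge straight down past the plungers takes 27 to 33 N, too much; turning it to and fro meanwhile, 0.1 rad or more per mm of descent, needs under half of that
- cartridge0: refill cartridge, one of 2 or 3 alike (None if absent), 68 mm tall, about 140 g. Origin: centre of its foot, z up. From the foot: round spigot 42 mm diameter, 28 mm long, its lowest 8 mm tapering to 38.6 mm; flange 54 mm diameter from 28 to 33 mm; square grip 40 x 40 mm from 33 to 68 mm, flats square to x and y. Fits any socket at any angle; fully home, its origin is 28 mm below the rim
- cartridge1: refill cartridge, one of 2 or 3 alike (None if absent), 68 mm tall, about 140 g. Origin: centre of its foot, z up. From the foot: round spigot 42 mm diameter, 28 mm long, its lowest 8 mm tapering to 38.6 mm; flange 54 mm diameter from 28 to 33 mm; square grip 40 x 40 mm from 33 to 68 mm, flats square to x and y. Fits any socket at any angle; fully home, its origin is 28 mm below the rim
- cartridge2: refill cartridge, one of 2 or 3 alike (None if absent), 68 mm tall, about 140 g. Origin: centre of its foot, z up. From the foot: round spigot 42 mm diameter, 28 mm long, its lowest 8 mm tapering to 38.6 mm; flange 54 mm diameter from 28 to 33 mm; square grip 40 x 40 mm from 33 to 68 mm, flats square to x and y. Fits any socket at any angle; fully home, its origin is 28 mm below the rim
- cover: loose dust cover that lies over the three sockets at first: a flat grey plate 64 mm (x) by 250 mm (y), 8 mm thick, 160 g, with an upright black round knob in the middle of its top, 22 mm diameter, from 8 to 44 mm. Origin: centre of the plate's underside
- sketchbook: open sketchbook lying fixed on the desk, 190 mm (x) by 260 mm (y), 12 mm thick. Origin: centre of its underside
- lever (a joint): angle of the priming lever, rad: 0 at rest, 1.2 at its stop. It is a flat steel arm that swings level about an upright axis on the pump post, anticlockwise seen from above as it is pulled; a spring drives it back to 0 when it is let go (about 1.3 N at the knob at rest, 5.8 N at the stop)
- lever_knob (a point): point in the upright round grey knob at the end of the lever's arm, 75 mm from the lever's axis: 18 mm diameter, from 74 to 110 mm above the desk; this point is at 96 mm. At rest the arm points 110 degrees anticlockwise from the station's +x axis (to its +y side), at the stop to its -x side
- lever_axis (a point): point on the lever's upright axis, 96 mm above the desk
- inkjar: closed glass ink jar, 48 mm diameter, 60 mm tall, a bystander; origin: centre of its underside
- tape: roll of tape lying flat, a ring 64 mm outside diameter, 38 mm inside, 30 mm tall, a bystander; origin: centre of its underside
- eraser: white eraser, 45 x 22 x 14 mm, a bystander; origin: centre of its underside
- notes: pad of sticky notes, 76 x 76 x 14 mm, a bystander; origin: centre of its underside
- measure: round tape measure, 52 mm diameter, 22 mm tall, a bystander; origin: centre of its underside
- basket: little straw basket sample, 126 mm across, 65 mm tall to the rim, with a leather handle arching to 122 mm, a bystander; origin: centre of its underside
Not all that is in view belongs to the job. What is shaped like the cartridge2 but turquoise is not meant. What is shaped like the cartridge1 but green is not meant.

How it is judged:
On the way, in this order (a step that is already met when the one before it is completed fails the run):
1. the dust cover lies on the sketchbook (x of cover in the frame of sketchbook between -0.09 and 0.09 m and y of cover in the frame of sketchbook between -0.125 and 0.125 m and z of cover in the frame of sketchbook below 0.018 m and angle between cover's own z axis and vertical below 0.1 rad), for 0.2 s.
2. every cartridge is fully home in a socket (((z of cartridge0 in the frame of socket0_rim below -0.0255 m and horizontal distance between cartridge0 and socket0_rim below 0.004 m and angle between cartridge0's own z axis and vertical below 0.08 rad) or (z of cartridge0 in the frame of socket1_rim below -0.0255 m and horizontal distance between cartridge0 and socket1_rim below 0.004 m and angle between cartridge0's own z axis and vertical below 0.08 rad) or (z of cartridge0 in the frame of socket2_rim below -0.0255 m and horizontal distance between cartridge0 and socket2_rim below 0.004 m and angle between cartridge0's own z axis and vertical below 0.08 rad)) and ((z of cartridge1 in the frame of socket0_rim below -0.0255 m and horizontal distance between cartridge1 and socket0_rim below 0.004 m and angle between cartridge1's own z axis and vertical below 0.08 rad) or (z of cartridge1 in the frame of socket1_rim below -0.0255 m and horizontal distance between cartridge1 and socket1_rim below 0.004 m and angle between cartridge1's own z axis and vertical below 0.08 rad) or (z of cartridge1 in the frame of socket2_rim below -0.0255 m and horizontal distance between cartridge1 and socket2_rim below 0.004 m and angle between cartridge1's own z axis and vertical below 0.08 rad)) and ((z of cartridge2 in the frame of socket0_rim below -0.0255 m and horizontal distance between cartridge2 and socket0_rim below 0.004 m and angle between cartridge2's own z axis and vertical below 0.08 rad) or (z of cartridge2 in the frame of socket1_rim below -0.0255 m and horizontal distance between cartridge2 and socket1_rim below 0.004 m and angle between cartridge2's own z axis and vertical below 0.08 rad) or (z of cartridge2 in the frame of socket2_rim below -0.0255 m and horizontal distance between cartridge2 and socket2_rim below 0.004 m and angle between cartridge2's own z axis and vertical below 0.08 rad))), for 0.2 s.
3. the priming lever is swung to its stop while the cartridges are home (all of step 2 and value of joint lever above 1.12 rad), for 0.1 s.
4. the priming lever is back at rest (value of joint lever below 0.08 rad), for 0.2 s.
At the end, for the whole second after the job is handed in: every cartridge present is upright in a socket, within 4 mm of its axis and with its flange within 2.5 mm of the rim; the cover lies flat with its centre over the sketchbook (within 90 mm along x and 125 mm along y of the book's centre); the lever is within 0.08 rad of rest; all is still (all of step 1 and all of step 2 and value of joint lever below 0.08 rad and linear speed of each of cover, cartridge0, cartridge1, cartridge2 below 0.02 m/s); the robot touches nothing.
It fails at once if a socket is forced down to its stop (more than 8.5 mm, about 22 N) (value of joint any of socket0, socket1, socket2 above 0.0085 m).
It fails at once if a bystander is pushed more than 50 mm from its place (distance of any of inkjar, tape, eraser, notes, measure, basket from where it was at the start of the episode above 0.05 m).
Of cartridge0, cartridge1, cartridge2 only 2 to 3 are there at a start; the rules pass over those that are not, and their reading is None.
At some moment in a run one of cartridge0, cartridge1, cartridge2, cover may be knocked a few centimetres aside while the robot is not near it.
Once in a run the grip may slacken for a moment while it holds something.
It also fails if it takes over 210 s, if anything falls off the work surface, if the arm or the gripper's body presses on something with over 40 N, if the wrist force passes 120 N, or if a joint passes its speed limit or range.

ROBOT

A 7-joint arm with a two-finger parallel gripper is mounted at the origin on the work surface. World frame = base frame: x ahead of the robot, y to its left, z up, the work surface at z = 0. Lengths are in m, angles in rad, forces in N, time in s.
With the tool pointing down it reaches from about 0.425 to 0.95 m from the base axis. Payload 16.7 kg.
Tool frame: the origin (TCP) lies at the very end of the fingers, on their centre line; the grasp point (between the pads) lies 19 mm behind it; y points along the fingers, z is the direction in which the jaws open and shut, and the axes are right-handed (so a half turn about y gives the same grasp; the last joint's range is limited). The gripper opens to 94 mm and grips with 3 to 60 N. Pads are 16 mm wide; open, the fingers measure 119 mm over their backs; the gripper's body (75 mm by 177 mm) begins 78 mm behind the grasp point.
Start: joints at [-1.29, 0.426, 0.074, 1.606, -0.034, 1.111, -0.067], TCP at [0.282, 0.613, 0.205] pointing down, gripper open.
Joint ranges: [-2.85, 2.85], [-0.5, 2.14], [-1.23, 1.37], [0.21, 2.46], [-1.02, 4.16], [0.16, 2.05], [-2.73, 2.73]. Speed limits (rad/s): [1.89, 1.89, 2.39, 2.39, 3.01, 3.01, 3.01].

INTERFACE

Orientations are given as a rotation vector (axis times angle).
In Python, from plant import arm, camera, camera_params gives the robot as it stands.
- The arm moves only by the tool apply_moves, never from a script. Its argument "series" is a list of rows, each a list of 7 numbers: the finger opening in mm, from 0 to 94, then the shift along the tool's x, y, z in mm, then the turn, a rotation vector about the tool's x, y, z in degrees. A call has exactly 5 rows; each row is the pose to reach, as a shift and turn from the pose commanded when the call began, along the tool's axes at that moment; what a row does not reach only later rows make up. A row lasts 1/12 s, in which the tool goes at most 41.7 mm and 7.16 degrees, less where a joint would pass 70% of its speed; a pose out of reach is approached as far as the arm can. A call with a gripper value outside its range is refused whole. The fingers move at their own pace and stop on an object; "force" is the grip in N (left out, the last holds). Time passes only in rows, so rows that repeat a pose let the fingers close, or fill a call up. It gives the time, the measured TCP pose, the force and the opening at its end, in the units of the state.
- arm.sense(): the state, without advancing time (a new reading comes with each control period).
- camera(name): name is "side" or "top" or "wrist"; returns (picture, depth): 384x512x3 uint8, red, green, blue; 384x512 float32, m along the optical axis (not along the pixel's ray), 0 where there is no reading.
- camera_params(name): a dict with "fov_y" (degrees; the focal length in pixels is half the picture's height over the tangent of half this angle, whatever the lens; pixels are square), "cx", "cy" (the principal point, pixels), "distortion" ([k1, k2, p1, p2, k3] as OpenCV has them; the pictures are not rectified), "xyz" and "rotation" of the camera in the world. Camera axes: x right, y down, z forward; pixel columns grow to the right and rows downward; lengths in m; the calibration is good to about 2 mm. A picture is of the moment at which its call begins: read the wrist's pose just before it. camera_params takes no time and is no camera call; for the wrist camera it gives the pose at the moment of the call.
- arm.sign_off(): hands the job in, once; it reports no verdict.
The state is a dict: "clock": time; "qpos": joint angles; "qvel": joint speeds; "tau": joint torques, N m; "tcp_pos": TCP position; "eef_rot": TCP orientation; "wrist_force": force on the tool from outside, world axes, zero at the start; "torque": the same for the moment, N m; "opening": finger opening in m.
Only numpy, scipy, OpenCV 4.12 (cv2) and the standard library are available. Lean on these libraries where they do the work, as an engineer would, in place of code of your own. Each camera call takes 0.05 s, during which the arm holds its last target. There are 200 camera calls.

## Working session

There is one attempt and no reset: what is moved stays moved. The work goes in short steps, Python scripts to look and compute and a tool call to move; the robot and the scene stay as the last step left them, time stands still between calls to the robot, and variables do not carry over. Pictures are saved under pics/ and viewed, about 12 in all and at most 16, crops included, and the job is handed in when it is done.

Besides the shell and the picture viewer there is one more tool, called after "Emit:" by a JSON object that holds its "name" and its "arguments", one argument or row to a line. apply_moves: Moves the arm, as the interface text tells. Its arguments: {"type":"object","properties":{"series":{"type":"array","items":{"type":"array","items":{"type":"number"}}},"force":{"type":"number"}},"required":["series"]}

```bash
ls; mkdir -p pics
cat > h.py <<'E'
import numpy as np, cv2
from scipy.spatial.transform import Rotation as R
from plant import arm, camera, camera_params
def K(p):
    f=192/np.tan(np.radians(p["fov_y"])/2)
    return np.array([[f,0,p["cx"]],[0,f,p["cy"]],[0,0,1.]]), np.array(p["distortion"],float)
def rot(p):
    r=np.array(p["rotation"],float)
    return r if r.shape==(3,3) else R.from_rotvec(r).as_matrix()
def grab(n):
    p=camera_params(n); im,d=camera(n); return im,d,p
def rays(px,p):
    k,D=K(p); u=cv2.undistortPoints(np.array(px,float).reshape(-1,1,2),k,D).reshape(-1,2)
    return np.c_[u,np.ones(len(u))]@rot(p).T
def onplane(px,p,z):
    r=rays(px,p); c=np.array(p["xyz"]); return c+r*((z-c[2])/r[:,2])[:,None]
def cloud(d,p):
    v,u=np.mgrid[:384,:512]; r=rays(np.c_[u.ravel(),v.ravel()],p)
    return (np.array(p["xyz"])+r*d.ravel()[:,None]).reshape(384,512,3)
def save(n,im): cv2.imwrite("pics/"+n,cv2.cvtColor(im,cv2.COLOR_RGB2BGR))
E
python3 - <<'E'
from h import *
for n in("top","side"):
    im,d,p=grab(n); save(n+"0.png",im); np.savez(n+"0.npz",im=im,d=d); print(n,p)
print(arm.sense())
E
```

```text
pics
top {'fov_y': 45.02099170589505, 'cx': 257.6592621525299, 'cy': 191.39815499557045, 'distortion': array([-0.08347426,  0.        ,  0.        ,  0.        ,  0.        ]), 'xyz': array([ 0.30949321, -0.00492858,  1.35886059]), 'rotation': array([-2.17394343,  2.11098424, -0.19446903])}
side {'fov_y': 56.71796308695603, 'cx': 253.18801757116714, 'cy': 187.41673419741576, 'distortion': array([-0.00290334,  0.        ,  0.        ,  0.        ,  0.        ]), 'xyz': array([-0.01180348, -0.71182007,  0.94301398]), 'rotation': array([-2.25159364,  0.73051131, -0.3255189 ])}
{'clock': 0.1, 'qpos': array([-1.28948178,  0.42665335,  0.07384719,  1.60652139, -0.03411881,
        1.1108026 , -0.06705286]), 'qvel': array([-0.00019407, -0.00136943,  0.00196395,  0.00038962,  0.00023717,
       -0.00039781,  0.00117651]), 'tau': array([ 9.38306825e-03, -9.37471032e+01,  3.67737830e+00, -4.55041981e+01,
       -4.85531799e-02,  1.69092830e-02,  7.73354714e-05]), 'tcp_pos': array([0.28174138, 0.61296415, 0.20486575]), 'eef_rot': array([-1.54537474,  0.33807324, -0.33778329]), 'wrist_force': array([-0.07851598,  0.07284401,  0.19196497]), 'torque': array([-0.01234809,  0.01590682, -0.01893277]), 'opening': 0.09415764533443192}
```

View pics/top0.png

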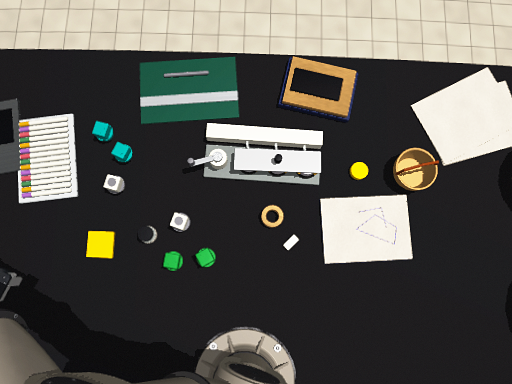

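View pics/side0.png

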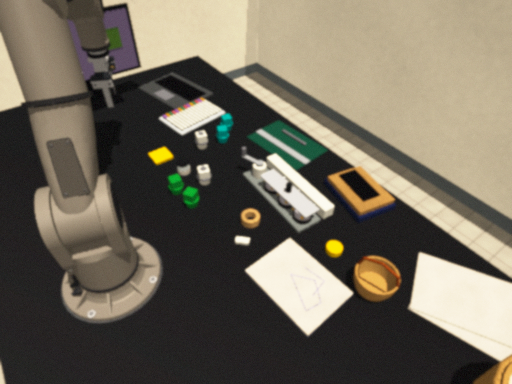

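The top view shows the station at about (264,155), with the cover knob at (278,159). The lever runs from (218,157) to (190,161), and the sketchbook is at (366,229). There are two white cartridges, at (114,184) and (180,222). The turquoise and green pieces are decoys.

```bash
cat >> h.py <<'E'
def topgrip(c,lo,hi,mask,xy,r):
    s=(c[...,2]>lo)&(c[...,2]<hi)&mask&(np.hypot(c[...,0]-xy[0],c[...,1]-xy[1])<r)
    P=c[s]; return P,cv2.minAreaRect((P[:,:2]*1000).astype(np.float32)) if len(P)>3 else None
E
python3 - <<'E'
from h import *
T=np.load("top0.npz"); p=camera_params("top"); c=cloud(T["d"],p); im=T["im"].astype(int)
hsv=cv2.cvtColor(T["im"],cv2.COLOR_RGB2HSV)
print("desk z",np.median(c[300:320,300:400,2]))
print("noise", c[229,335:345,2], c[159,240:320:6,2])
def rect(name,lo,hi,px,r,m=None):
    xy=c[px[1],px[0],:2]; m=np.ones(im.shape[:2],bool) if m is None else m
    P,q=topgrip(c,lo,hi,m,xy,r); print(name,len(P),P.mean(0).round(4),q)
rect("cart a",.055,.08,(114,182),.04); rect("cart b",.055,.08,(180,220),.04)
rect("grn",.055,.08,(205,256),.04);rect("turq",.055,.08,(122,150),.04)
rect("jar",.04,.08,(148,234),.04)
rect("book",.006,.03,(366,229),.2,hsv[...,1]<60)
rect("plate",.056,.075,(290,160),.14,(hsv[...,1]<60))
rect("knob",.09,.12,(278,159),.02)
rect("lever",.08,.125,(205,160),.09)
rect("base",.008,.03,(264,165),.25,(hsv[...,1]<60))
rect("tape",.02,.04,(272,206),.045)
E
```

```text
desk z -8.544586005654331e-05
noise [0.01230744 0.01675912 0.01207981 0.01418826 0.01777333 0.01163765
 0.00841551 0.01564561 0.01291298 0.01054407] [0.06327169 0.06709253 0.06279959 0.06485911 0.06510175 0.06132807
 0.09900787 0.06535292 0.06482298 0.06232386 0.0647338  0.06668834
 0.06085588 0.06243314]
cart a 199 [0.5381 0.3914 0.0673] ((538.9198608398438, 392.75018310546875), (39.0447998046875, 40.270530700683594), 76.73822784423828)
cart b 209 [0.4342 0.1966 0.0677] ((434.6473388671875, 197.2413330078125), (40.18830108642578, 39.98835754394531), 72.76908111572266)
grn 219 [0.336  0.1197 0.0676] ((336.0511474609375, 119.97664642333984), (39.73404312133789, 40.56298828125), 30.577482223510742)
turq 207 [0.6329 0.3763 0.0673] ((634.1968994140625, 378.3372802734375), (43.441917419433594, 40.24208450317383), 67.69612121582031)
jar 202 [0.3964 0.2891 0.0592] ((396.909912109375, 290.060546875), (42.209136962890625, 41.643470764160156), 50.76010513305664)
book 5651 [ 0.4331 -0.3426  0.0119] ((430.945068359375, -335.0719299316406), (382.32525634765625, 375.5733337402344), 55.221858978271484)
plate 1671 [ 0.6173 -0.0882  0.0639] ((618.5228271484375, -87.5772476196289), (226.4931182861328, 67.10155487060547), 89.01543426513672)
knob 48 [ 0.6175 -0.0759  0.0988] ((618.4618530273438, -75.27760314941406), (20.862234115600586, 18.929615020751953), 40.305850982666016)
lever 51 [0.5989 0.1633 0.1026] ((608.722900390625, 138.41622924804688), (17.833858489990234, 77.66793060302734), 17.882354736328125)
base 2290 [ 0.5769 -0.055   0.0147] ((587.816650390625, -59.487060546875), (447.9305114746094, 460.8817443847656), 76.4854965209961)
tape 156 [ 0.4735 -0.0665  0.0292] ((471.4850769042969, -65.7077407836914), (60.951690673828125, 42.80119323730469), 86.95722961425781)
```

```bash
cat >> h.py <<'E'
def plan(T0,pos,jaw):
    """rows needed from tool pose T0=(p,Rm) to pos with fingers down, jaw axis heading jaw deg (mod 180); returns shift mm, rotvec deg, new pose"""
    p0,R0=T0; best=None
    for a in (jaw,jaw+180):
        z=np.array([np.cos(np.radians(a)),np.sin(np.radians(a)),0]); y=np.array([0,0,-1.]); x=np.cross(y,z)
        R1=np.c_[x,y,z]; rv=R.from_matrix(R0.T@R1).as_rotvec(degrees=True)
        if best is None or np.linalg.norm(rv)<np.linalg.norm(best[1]): best=(R0.T@(np.array(pos)-p0)*1000,rv,(np.array(pos),R1))
    return best
def pose(): s=arm.sense(); return s["tcp_pos"],R.from_rotvec(s["eef_rot"]).as_matrix()
def show(T,*wps):
    for pos,jaw in wps:
        s,r,T=plan(T,pos,jaw); print("shift",s.round(1),"turn",r.round(1),"rows",round(max(np.linalg.norm(s)/41.7,np.linalg.norm(r)/7.16),1))
    return T
E
python3 - <<'E'
from h import *
T=np.load("top0.npz"); p=camera_params("top"); c=cloud(T["d"],p)
hsv=cv2.cvtColor(T["im"],cv2.COLOR_RGB2HSV)
m=((hsv[...,2]>150)&(hsv[...,1]<60)).astype(np.uint8)
n,l=cv2.connectedComponents(m); k=(l==l[205,340]).astype(np.uint8)
cs,_=cv2.findContours(k,0,1); C=max(cs,key=cv2.contourArea); W=onplane(C.reshape(-1,2),p,.012)
print("book",cv2.minAreaRect((W[:,:2]*1000).astype(np.float32)))
P,R0=pose(); print(P,R0.round(3)); w=camera_params("wrist"); Rw=rot(w)
print("wristcam in tool",R0.T@(w["xyz"]-P),(R0.T@Rw).round(2),w["fov_y"])
print("jaw",np.degrees(np.arctan2(R0[1,2],R0[0,2])))
for j in(0,90): print(j); show((P,R0),([.618,-.076,.25],j))
E
```

```text
book ((434.07269287109375, -344.9103088378906), (190.966796875, 260.6829833984375), 4.433008193969727)
[0.28174138 0.61296415 0.20486575] [[ 0.909 -0.     0.418]
 [-0.418 -0.001  0.909]
 [ 0.    -1.    -0.001]]
wristcam in tool [-8.20611316e-02 -1.79897120e-01 -1.42370623e-04] [[-0.    0.96  0.29]
 [-0.   -0.29  0.96]
 [ 1.    0.    0.  ]] 64.56619939750402
jaw 65.31689385083567
0
shift [ 593.2  -44.6 -485.6] turn [ 0.1 65.3  0. ] rows 18.4
90
shift [ 593.2  -44.6 -485.6] turn [  0.1 -24.7  -0. ] rows 18.4
```

Emit:
{"name": "apply_moves", "arguments": {
  "series": [
    [94,31,-5,-26,0,-7,0],
    [94,62,-10,-52,0,-14,0],
    [94,94,-16,-78,0,-20,0],
    [94,126,-21,-104,0,-24.7,0],
    [94,157,-27,-130,0,-24.7,0]
  ]
}}

```text
clock: 0.52
tcp_pos: [0.3707, 0.4274, 0.2323]
eef_rot: [-1.571, -0.005, 0.005]
wrist_force: [1.7, -0.2, 0.4]
opening: 0.094
```

Emit:
{"name": "apply_moves", "arguments": {
  "series": [
    [94,17.5,-5,-36.5,0,0,0],
    [94,35,-10,-73,0,0,0],
    [94,53,-15,-110,0,0,0],
    [94,70,-20,-146,0,0,0],
    [94,88,-26,-183,0,0,0]
  ]
}}

```text
clock: 0.93
tcp_pos: [0.4584, 0.2447, 0.2586]
eef_rot: [-1.571, -0.0, 0.001]
wrist_force: [1.1, 1.0, -0.1]
opening: 0.0941
```

Emit:
{"name": "apply_moves", "arguments": {
  "series": [
    [94,17.5,-5,-36.5,0,0,0],
    [94,35,-10,-73,0,0,0],
    [94,53,-15,-110,0,0,0],
    [94,70,-20,-146,0,0,0],
    [94,88,-26,-183,0,0,0]
  ]
}}

```text
clock: 1.35
tcp_pos: [0.5465, 0.0617, 0.2846]
eef_rot: [-1.571, -0.0, 0.001]
wrist_force: [-0.0, 1.8, 0.9]
opening: 0.0941
```

Emit:
{"name": "apply_moves", "arguments": {
  "series": [
    [94,17.5,-5,-36.5,0,0,0],
    [94,35,-10,-73,0,0,0],
    [94,53,-16,-111,0,0,0],
    [94,53,-16,-111,0,0,0],
    [94,53,-16,-111,0,0,0]
  ]
}}

```text
clock: 1.77
tcp_pos: [0.5997, -0.05, 0.3002]
eef_rot: [-1.572, 0.003, -0.003]
wrist_force: [-0.6, -0.3, 0.5]
opening: 0.0939
```

Run:
```python
from h import *
P,R0=pose(); print(P,R0.round(3)); s=arm.sense(); print(s["qpos"].round(2),s["clock"])
im,d,p=grab("wrist"); save("w1.png",im); np.savez("w1.npz",im=im,d=d,P=p["xyz"],Q=p["rotation"])
```

```text
[ 0.59966575 -0.0499939   0.30021811] [[ 1.    -0.     0.004]
 [-0.004 -0.001  1.   ]
 [-0.    -1.    -0.001]]
[-0.37  0.25  0.43  1.68 -0.11  1.24  1.64] 1.7667
```

View pics/w1.png

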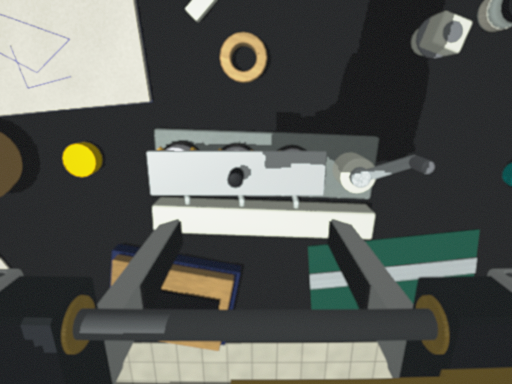

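The wrist view shows the cover at rows 150–193 with its knob at (236,176). The lever pivot is at (357,177) and its knob at (424,164). The tank lies behind the cover.

```bash
cat >> h.py <<'E'
def loadw(f):
    z=np.load(f); p=camera_params("wrist"); p["xyz"]=z["P"]; p["rotation"]=z["Q"]; return z["im"],z["d"],p
E
python3 - <<'E'
from h import *
im,d,p=loadw("w1.npz"); c=cloud(d,p); hsv=cv2.cvtColor(im,cv2.COLOR_RGB2HSV)
A=np.ones(im.shape[:2],bool)
print("desk",np.median(c[280:290,250:290,2]),np.median(c[50:100,320:340,2]))
P,q=topgrip(c,.0575,.072,A,(.62,-.076),.16); print("plate",len(P),P.mean(0),q)
P,q=topgrip(c,.09,.115,A,(.62,-.076),.03); print("knob",len(P),P.mean(0),np.median(P,0),q)
P,q=topgrip(c,.095,.125,A,(.61,.18),.045); print("lknob",len(P),P.mean(0),q)
P,q=topgrip(c,.008,.02,A&(np.arange(384)[:,None]<200),(.60,-.03),.19); print("base",len(P),q)
P,q=topgrip(c,.04,.055,A,(.68,-.04),.2); print("tank",len(P),q)
# lever pivot: colour blob
g=im[150:205,330:385]
for a in((424,164),(357,177)): print(a,onplane([a],p,.11),onplane([a],p,.068),c[a[1],a[0]])
E
```

```text
desk 0.0006327742969473305 0.0006172599810596313
plate 7823 [ 0.61993509 -0.07090557  0.06471924] ((621.5457763671875, -58.877655029296875), (285.123291015625, 65.87311553955078), 89.16258239746094)
knob 225 [ 0.62005685 -0.07707983  0.099784  ] [ 0.61973525 -0.07688725  0.10044113] ((620.8287353515625, -77.59628295898438), (20.13894271850586, 20.448570251464844), 44.33984375)
lknob 218 [0.60093222 0.16382749 0.10720467] ((601.8953247070312, 165.35519409179688), (16.472177505493164, 16.058242797851562), 19.740985870361328)
base 4642 ((561.2927856445312, -33.29731750488281), (231.8616180419922, 344.466552734375), 0.4202425181865692)
tank 7233 ((728.5932006835938, -38.98658752441406), (343.5279235839844, 276.4945068359375), 87.62007904052734)
(424, 164) [[0.59808887 0.16128311 0.11      ]] [[0.6072365  0.18528854 0.068     ]] [0.59821829 0.16162274 0.1094058 ]
(357, 177) [[0.61475409 0.07800732 0.11      ]] [[0.62579266 0.09256377 0.068     ]] [0.62372127 0.08983225 0.0758813 ]
```

Emit:
{"name": "apply_moves", "arguments": {
  "series": [
    [60,10,35,-14,0,0,0],
    [60,20,70,-27,0,0,0],
    [60,20,110,-27,0,0,0],
    [60,20,150,-27,0,0,0],
    [60,20,180,-27,0,0,0]
  ]
}}

```text
clock: 2.23
tcp_pos: [0.6177, -0.0724, 0.1172]
eef_rot: [-1.57, 0.0, 0.004]
wrist_force: [0.8, 0.5, -0.2]
opening: 0.0643
```

Emit:
{"name": "apply_moves", "arguments": {
  "series": [
    [60,0,20,0,0,0,0],
    [60,0,40,0,0,0,0],
    [60,0,50,0,0,0,0],
    [0,0,50,0,0,0,0],
    [0,0,50,0,0,0,0]
  ],
  "force": 40
}}

```text
clock: 2.65
tcp_pos: [0.6193, -0.0735, 0.0708]
eef_rot: [-1.571, -0.001, 0.001]
wrist_force: [-0.0, -0.3, 0.0]
opening: 0.0502
```

Emit:
{"name": "apply_moves", "arguments": {
  "series": [
    [0,0,0,0,0,0,0],
    [0,0,0,0,0,0,0],
    [0,0,0,0,0,0,0],
    [0,0,0,0,0,0,0],
    [0,0,0,0,0,0,0]
  ],
  "force": 40
}}

```text
clock: 3.07
tcp_pos: [0.6198, -0.0745, 0.0712]
eef_rot: [-1.571, -0.001, -0.001]
wrist_force: [-0.5, -0.5, 5.4]
opening: 0.0211
```

Emit:
{"name": "apply_moves", "arguments": {
  "series": [
    [0,0,-20,0,0,0,0],
    [0,0,-45,0,0,0,0],
    [0,0,-70,0,0,0,0],
    [0,-15,-80,-20,0,0,0],
    [0,-30,-80,-44,0,0,0]
  ],
  "force": 50
}}

```text
clock: 3.48
tcp_pos: [0.5909, -0.1172, 0.153]
eef_rot: [-1.57, -0.006, -0.0]
wrist_force: [0.6, -1.2, -2.6]
opening: 0.0211
```

Emit:
{"name": "apply_moves", "arguments": {
  "series": [
    [0,-18,0,-26,0,0,0],
    [0,-36,0,-52,0,-2,0],
    [0,-54,0,-78,0,-4,0],
    [0,-72,0,-104,0,-4,0],
    [0,-90,0,-130,0,-4,0]
  ]
}}

```text
clock: 3.9
tcp_pos: [0.4983, -0.2494, 0.1506]
eef_rot: [-1.57, -0.055, 0.055]
wrist_force: [0.6, -0.2, -2.0]
opening: 0.0211
```

Run:
```python
from h import *
T=pose(); print(T[0],arm.sense()["opening"],arm.sense()["wrist_force"])
show(T,([.434,-.343,.15],94),([.434,-.343,.028],94))
```

```text
[ 0.4982723  -0.24939349  0.15063433] 0.0210623186838419 [ 0.61263503 -0.1895863  -2.01246931]
shift [-70.7   0.6 -88.9] turn [-0.  0.  0.] rows 2.7
shift [  0. 122.   0.] turn [0. 0. 0.] rows 2.9
```

Emit:
{"name": "apply_moves", "arguments": {
  "series": [
    [0,-18,0,-23,0,0,0],
    [0,-36,0,-46,0,0,0],
    [0,-54,0,-68,0,0,0],
    [0,-70,20,-88,0,0,0],
    [0,-70,50,-88,0,0,0]
  ]
}}

```text
clock: 4.32
tcp_pos: [0.4338, -0.3464, 0.1025]
eef_rot: [-1.574, -0.054, 0.048]
wrist_force: [-0.0, -1.0, -2.5]
opening: 0.0212
```

Emit:
{"name": "apply_moves", "arguments": {
  "series": [
    [0,0,25,0,0,0,0],
    [0,0,45,0,0,0,0],
    [0,0,58,0,0,0,0],
    [0,0,67,0,0,0,0],
    [0,0,70,0,0,0,0]
  ]
}}

```text
clock: 4.73
tcp_pos: [0.4351, -0.3407, 0.0293]
eef_rot: [-1.569, -0.054, 0.056]
wrist_force: [-0.6, -0.7, -2.0]
opening: 0.021
```

Emit:
{"name": "apply_moves", "arguments": {
  "series": [
    [0,0,2,0,0,0,0],
    [0,0,2,0,0,0,0],
    [0,0,2,0,0,0,0],
    [0,0,2,0,0,0,0],
    [0,0,2,0,0,0,0]
  ]
}}

```text
clock: 5.15
tcp_pos: [0.4361, -0.3412, 0.0291]
eef_rot: [-1.571, -0.056, 0.054]
wrist_force: [-0.0, -0.5, -1.1]
opening: 0.0212
```

Emit:
{"name": "apply_moves", "arguments": {
  "series": [
    [0,0,1,0,0,0,0],
    [0,0,2,0,0,0,0],
    [0,0,2,0,0,0,0],
    [50,0,2,0,0,0,0],
    [50,0,2,0,0,0,0]
  ]
}}

```text
clock: 5.57
tcp_pos: [0.436, -0.3412, 0.0267]
eef_rot: [-1.57, -0.055, 0.055]
wrist_force: [1.2, -0.3, -0.2]
opening: 0.0316
```

Emit:
{"name": "apply_moves", "arguments": {
  "series": [
    [50,0,0,0,0,0,0],
    [50,0,-5,0,0,0,0],
    [50,0,-30,0,0,0,0],
    [50,0,-70,0,0,0,0],
    [50,0,-110,0,0,0,0]
  ]
}}

```text
clock: 5.98
tcp_pos: [0.4346, -0.3408, 0.1373]
eef_rot: [-1.569, -0.052, 0.057]
wrist_force: [1.0, -0.7, 0.2]
opening: 0.0504
```

Run:
```python
from h import *
print(arm.sense()["opening"])
im,d,p=grab("top"); save("top1.png",im[130:290,80:420].repeat(2,0).repeat(2,1)); np.savez("top1.npz",im=im,d=d)
T=pose();print(T[0]); show(T,([.60,-.05,.25],90))
```

```text
0.05036279398866138
[ 0.43751034 -0.34343121  0.14501721]
shift [ 182.8 -105.   281.2] turn [0.2 3.9 0.3] rows 8.4
```

View pics/top1.png

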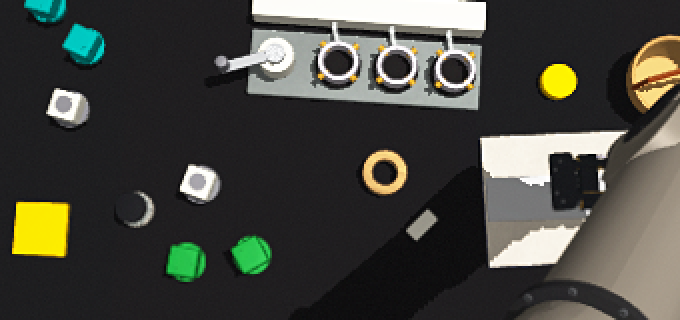

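The cover is on the sketchbook and the three sockets are exposed. The two white cartridges and the bystanders haven't moved.

Emit:
{"name": "apply_moves", "arguments": {
  "series": [
    [94,20,-11,32,0,0,0],
    [94,40,-23,64,0,4,0],
    [94,61,-35,95,0,4,0],
    [94,82,-47,127,0,4,0],
    [94,103,-60,158,0,4,0]
  ]
}}

```text
clock: 6.45
tcp_pos: [0.5279, -0.1744, 0.1975]
eef_rot: [-1.571, -0.0, -0.0]
wrist_force: [1.2, -1.0, -0.4]
opening: 0.0797
```

Emit:
{"name": "apply_moves", "arguments": {
  "series": [
    [94,20,-11,32,0,0,0],
    [94,40,-23,64,0,0,0],
    [94,60,-35,95,0,0,0],
    [94,75,-45,115,0,0,0],
    [94,75,-45,115,0,0,0]
  ]
}}

```text
clock: 6.87
tcp_pos: [0.6056, -0.0555, 0.2432]
eef_rot: [-1.57, -0.008, 0.003]
wrist_force: [0.8, 0.6, 0.3]
opening: 0.094
```

Run:
```python
from h import *
print(pose()[0])
im,d,p=grab("wrist"); save("w2.png",im); np.savez("w2.npz",im=im,d=d,P=p["xyz"],Q=p["rotation"])
c=cloud(d,p); A=np.ones(im.shape[:2],bool)
for y in(-.162,-.077,.008):
    P,q=topgrip(c,.05,.062,A,(.62,y),.04); h=cv2.minEnclosingCircle((P[:,:2]*1000).astype(np.float32))
    print(len(P),P.mean(0),np.median(P[:,2]),q[:2],h)
P,q=topgrip(c,.095,.125,A,(.61,.18),.045); print("lknob",len(P),P.mean(0),q)
```

```text
[ 0.60558883 -0.05549329  0.2431837 ]
975 [ 0.61366785 -0.16376554  0.05528045] 0.05607064222245106 ((614.1151733398438, -164.78729248046875), (58.26991271972656, 58.08149337768555)) ((614.416259765625, -165.12339782714844), 37.199493408203125)
939 [ 0.61715259 -0.07994654  0.05547961] 0.05610622541574978 ((617.773193359375, -80.08731079101562), (58.61893844604492, 58.2184944152832)) ((618.2606201171875, -79.81000518798828), 36.89051055908203)
962 [0.62021887 0.00453809 0.05539246] 0.05609477640711333 ((621.0262451171875, 4.753063201904297), (58.40629196166992, 58.288856506347656)) ((621.818359375, 4.69761848449707), 37.61106872558594)
lknob 327 [0.60087888 0.1635204  0.10698297] ((601.838134765625, 165.69161987304688), (17.672082901000977, 16.85599708557129), 44.5191650390625)
```

View pics/w2.png

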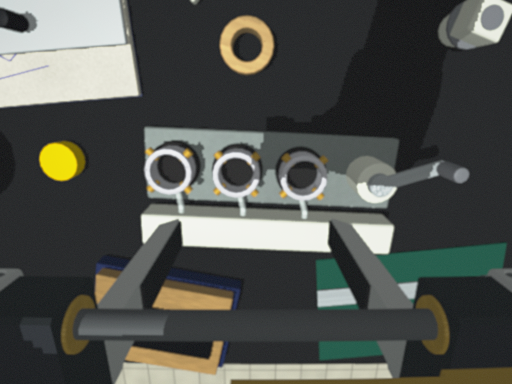

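The sockets are visible at (171,168), (237,172) and (302,175). The arm may still have been settling, so I'm measuring again before using these numbers.

```bash
cat >> h.py <<'E'
def sockets(im,d,p,zr=.056):
    c=cloud(d,p); out=[]
    for xy in((.614,-.165),(.618,-.08),(.621,.005)):
        P,q=topgrip(c,zr-.006,zr+.006,np.ones(im.shape[:2],bool),xy,.045)
        out.append(q[0] if q else None)
    return out
E
python3 - <<'E'
from h import *
for i in range(4):
    s=arm.sense(); im,d,p=grab("wrist")
    print(s["clock"],s["tcp_pos"].round(4),s["eef_rot"].round(4),(p["xyz"]-s["tcp_pos"]).round(4),np.round(sockets(im,d,p),1).tolist())
im,d,p=grab("top"); print("top",np.round(sockets(im,d,p),1).tolist()); np.savez("top2.npz",im=im,d=d)
c=cloud(d,p)
for xy in((.538,.392),(.434,.197)): 
    P,q=topgrip(c,.055,.08,np.ones(im.shape[:2],bool),xy,.04); print(len(P),P.mean(0),q)
im,d,p=grab("side"); print("side",np.round(sockets(im,d,p),1).tolist())
c=cloud(d,p)
for xy in((.538,.392),(.434,.197)): 
    P,q=topgrip(c,.062,.08,np.ones(im.shape[:2],bool),xy,.04); print(len(P),P.mean(0),q)
E
```

```text
6.9167 [ 0.6038 -0.0585  0.2421] [-1.5706 -0.0044  0.0025] [-0.0825 -0.0012  0.1798] [[614.1, -164.1], [617.8, -80.0], [621.1, 4.4]]
6.9667 [ 0.6026 -0.0606  0.2416] [-1.5712e+00 -1.6000e-03  1.3000e-03] [-0.0823 -0.0008  0.1799] [[614.1, -164.4], [617.6, -79.9], [621.3, 4.9]]
7.0167 [ 0.6019 -0.0618  0.2413] [-1.5713e+00  4.0000e-04  4.0000e-04] [-0.0822 -0.0007  0.1799] [[614.4, -164.6], [618.0, -80.2], [621.0, 5.0]]
7.0667 [ 0.6016 -0.0624  0.2412] [-1.5712e+00  1.4000e-03 -3.0000e-04] [-0.0821 -0.0006  0.18  ] [[614.3, -164.2], [617.7, -80.3], [621.2, 4.4]]Traceback (most recent call last):
  File "<stdin>", line 5, in <module>
    return _wrapfunc(a, 'round', decimals=decimals, out=out)
    return _wrapit(obj, method, *args, **kwds)
    conv = _array_converter(obj)
ValueError: setting an array element with a sequence. The requested array has an inhomogeneous shape after 1 dimensions. The detected shape was (3,) + inhomogeneous part.
```

Run:
```python
from h import *
print(arm.sense()["tcp_pos"])
for n in("top","side"):
    im,d,p=grab(n); print(n,sockets(im,d,p)); np.savez(n+"2.npz",im=im,d=d)
    c=cloud(d,p)
    for xy in((.538,.392),(.434,.197)): 
        P,q=topgrip(c,.062,.078,np.ones(im.shape[:2],bool),xy,.04); print(len(P),P.mean(0),q)
T=pose(); 
T2=show(T,([.54,.39,.25],75)); show(T,([.45,.197,.25],75)); print(arm.sense()["qpos"].round(2))
```

```text
[ 0.60162839 -0.06257995  0.24127543]
top [(609.8961181640625, -188.3772430419922), None, (617.7423706054688, 25.48655891418457)]
183 [0.53871219 0.39224191 0.06788707] ((539.090087890625, 392.7392883300781), (38.47601318359375, 39.465518951416016), 76.53219604492188)
204 [0.43439636 0.19718601 0.06785394] ((434.5357666015625, 197.43502807617188), (40.57307815551758, 39.73519515991211), 73.50055694580078)
side [(612.5905151367188, -166.45260620117188), (614.7764282226562, -80.31756591796875), (619.7114868164062, 2.387969970703125)]
61 [0.54002604 0.38855217 0.06690699] ((541.3175659179688, 389.7651062011719), (43.10023498535156, 40.926971435546875), 65.94156646728516)
84 [0.43588607 0.19272875 0.06724148] ((437.13653564453125, 194.2386932373047), (42.52288055419922, 39.799957275390625), 67.24043273925781)
shift [-62.5  -8.6 452.2] turn [ 0.  14.9 -0. ] rows 10.9
shift [-152.2   -8.6  259.1] turn [ 0.  14.9 -0. ] rows 7.2
[-0.33  0.3   0.41  1.75 -0.13  1.13  1.69]
```

Emit:
{"name": "apply_moves", "arguments": {
  "series": [
    [94,-19,2,31,0,5,0],
    [94,-38,4,62,0,10,0],
    [94,-57,6,93,0,16,0],
    [94,-76,8,124,0,16,0],
    [94,-95,10,155,0,16,0]
  ]
}}

```text
clock: 7.68
tcp_pos: [0.5061, 0.0944, 0.2314]
eef_rot: [-1.559, 0.22, -0.221]
wrist_force: [0.7, 1.1, 0.5]
opening: 0.0937
```

Run:
```python
from h import *
T=pose(); print(T[0]); show(T,([.44,.197,.22],74))
z=np.load("top1.npz"); p=camera_params("top"); print("top1",np.round(sockets(z["im"],z["d"],p),1).tolist())
```

```text
[0.50611922 0.09439486 0.23139419]
shift [-92.   11.4  80.3] turn [-0.  -0.1  0. ] rows 2.9
top1 [[610.1, -163.7], [614.0, -78.6], [617.9, 6.0]]
```

Emit:
{"name": "apply_moves", "arguments": {
  "series": [
    [94,-31,4,27,0,0,0],
    [94,-61,8,54,0,0,0],
    [94,-92,11,80,0,0,0],
    [94,-92,11,80,0,0,0],
    [94,-92,11,80,0,0,0]
  ]
}}

```text
clock: 8.1
tcp_pos: [0.4398, 0.1972, 0.2204]
eef_rot: [-1.56, 0.217, -0.216]
wrist_force: [0.8, -1.3, 0.2]
opening: 0.094
```

```bash
cat >> h.py <<'E'
def carts(im,d,p,xy,lo=.062,hi=.078):
    c=cloud(d,p); hs=cv2.cvtColor(im,cv2.COLOR_RGB2HSV)
    P,q=topgrip(c,lo,hi,hs[...,1]<70,xy,.04); return len(P),np.round(q[0],1),np.round(q[1],1),round(q[2],1)
E
python3 - <<'E'
from h import *
for i in range(5):
    s=arm.sense(); im,d,p=grab("wrist")
print(s["tcp_pos"],s["eef_rot"]); print(carts(im,d,p,(.4345,.197)))
save("w3.png",im); T=pose(); print(T[0]); show(T,([.4345,.197,.11],74))
E
```

```text
[0.44162686 0.19476024 0.22054007] [-1.5596219   0.22063943 -0.220911  ]
(1240, array([438. , 196.4]), array([39.6, 40.5]), 73.2)
[0.44161422 0.19483773 0.2205428 ]
shift [-7.500e+00  1.105e+02  1.000e-01] turn [ 0.  -0.1  0. ] rows 2.7
```

View pics/w3.png

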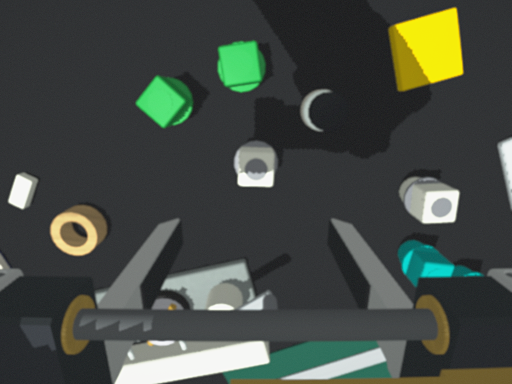

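Emit:
{"name": "apply_moves", "arguments": {
  "series": [
    [65,-6,30,0,0,0,0],
    [65,-6,65,0,0,0,0],
    [65,-6,100,0,0,0,0],
    [65,-6,130,0,0,0,0],
    [65,-6,150,0,0,0,0]
  ]
}}

```text
clock: 8.77
tcp_pos: [0.4347, 0.1961, 0.068]
eef_rot: [-1.561, 0.221, -0.219]
wrist_force: [-0.3, 0.6, -0.6]
opening: 0.0661
```

Emit:
{"name": "apply_moves", "arguments": {
  "series": [
    [65,0,15,0,0,0,0],
    [65,0,27,0,0,0,0],
    [65,0,32,0,0,0,0],
    [65,0,32,0,0,0,0],
    [65,0,32,0,0,0,0]
  ]
}}

```text
clock: 9.18
tcp_pos: [0.4356, 0.1972, 0.0388]
eef_rot: [-1.56, 0.22, -0.22]
wrist_force: [-0.7, 0.3, 0.4]
opening: 0.0647
```

Emit:
{"name": "apply_moves", "arguments": {
  "series": [
    [0,0,0,0,0,0,0],
    [0,0,0,0,0,0,0],
    [0,0,0,0,0,0,0],
    [0,0,0,0,0,0,0],
    [0,0,0,0,0,0,0]
  ],
  "force": 20
}}

```text
clock: 9.6
tcp_pos: [0.4354, 0.1978, 0.0389]
eef_rot: [-1.559, 0.219, -0.219]
wrist_force: [-0.6, -0.9, 5.1]
opening: 0.04
```

Emit:
{"name": "apply_moves", "arguments": {
  "series": [
    [0,0,0,0,0,0,0],
    [0,0,0,0,0,0,0],
    [0,0,0,0,0,0,0],
    [0,0,0,0,0,0,0],
    [0,0,0,0,0,0,0]
  ],
  "force": 60
}}

```text
clock: 10.02
tcp_pos: [0.4355, 0.1978, 0.0389]
eef_rot: [-1.559, 0.219, -0.219]
wrist_force: [-0.9, -1.0, 7.7]
opening: 0.0399
```

Emit:
{"name": "apply_moves", "arguments": {
  "series": [
    [0,0,-10,0,0,0,0],
    [0,0,-35,0,0,0,0],
    [0,0,-65,0,0,0,0],
    [0,0,-95,0,0,0,0],
    [0,0,-121,0,0,0,0]
  ],
  "force": 60
}}

```text
clock: 10.43
tcp_pos: [0.4351, 0.1973, 0.1618]
eef_rot: [-1.56, 0.219, -0.22]
wrist_force: [0.3, 0.3, -2.6]
opening: 0.0394
```

Emit:
{"name": "apply_moves", "arguments": {
  "series": [
    [0,15,0,-17,0,0,0],
    [0,38,0,-42,0,0,0],
    [0,61,0,-68,0,0,0],
    [0,84,0,-93,0,0,0],
    [0,107,0,-119,0,0,0]
  ]
}}

```text
clock: 10.85
tcp_pos: [0.5055, 0.0524, 0.1603]
eef_rot: [-1.559, 0.218, -0.219]
wrist_force: [0.8, 0.7, -1.7]
opening: 0.0397
```

Emit:
{"name": "apply_moves", "arguments": {
  "series": [
    [0,23,0,-25,0,0,0],
    [0,46,0,-51,0,0,0],
    [0,69,0,-76,0,0,0],
    [0,92,0,-102,0,0,0],
    [0,115,0,-128,0,0,0]
  ]
}}

```text
clock: 11.27
tcp_pos: [0.5808, -0.1024, 0.1601]
eef_rot: [-1.559, 0.219, -0.219]
wrist_force: [0.4, 1.1, -2.2]
opening: 0.0401
```

Run:
```python
from h import *
for i in range(2): camera("side")
T=pose(); print(T[0],arm.sense()["opening"],arm.sense()["wrist_force"],arm.sense()["qpos"].round(2)); show(T,([.6115,-.1628,.115],73.3))
im,d,p=grab("top"); print(carts(im,d,p,(.539,.392)))
```

```text
[ 0.58146834 -0.10665399  0.16020454] 0.039642705694729795 [ 0.39497265  0.54345867 -1.46287527] [-0.28  0.36  0.44  1.87 -0.18  0.96  1.53]
shift [ 44.5  45.4 -45.3] turn [0.1 0.4 0.1] rows 1.9
(182, array([538.7, 392.6]), array([38. , 40.5]), 77.7)
```

Emit:
{"name": "apply_moves", "arguments": {
  "series": [
    [0,15,0,-15,0,0,0],
    [0,30,10,-30,0,0,0],
    [0,44.5,25,-45.3,0,0,0],
    [0,44.5,43,-45.3,0,0,0],
    [0,44.5,50,-45.3,0,0,0]
  ]
}}

```text
clock: 11.83
tcp_pos: [0.6097, -0.1564, 0.1077]
eef_rot: [-1.56, 0.221, -0.217]
wrist_force: [-0.2, 1.6, -1.3]
opening: 0.0396
```

Run:
```python
from h import *
for i in range(4): camera("wrist")
T=pose(); print(T[0],arm.sense()["opening"],arm.sense()["wrist_force"])
im,d,p=grab("wrist"); save("w4.png",im); print(sockets(im,d,p))
im,d,p=grab("side"); save("s4.png",cv2.resize(im[150:260,220:380],None,fx=4,fy=4,interpolation=2))
```

```text
[ 0.61091438 -0.1556103   0.11027316] 0.039962422193996844 [ 0.63005269 -0.58779233 -1.22139358]
[(600.747314453125, -164.61326599121094), (617.6207885742188, -79.70964050292969), (620.7884521484375, 5.040637969970703)]
```

View pics/w4.png

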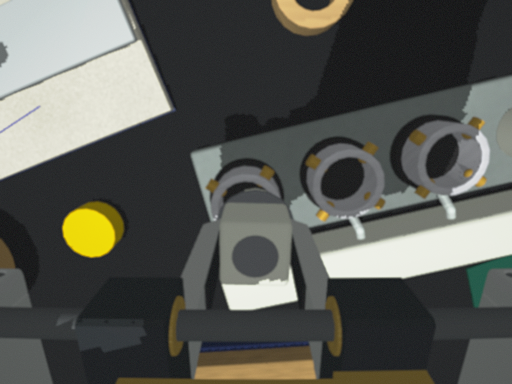

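View pics/s4.png

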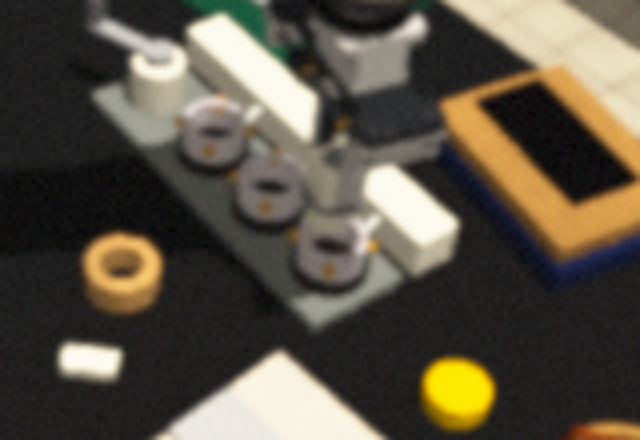

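The cartridge is held just above socket 0, with its top face at (255,256) in the wrist view, and sockets 1 and 2 are clear. I'll measure the offset in the hand and correct it.

Run:
```python
from h import *
im,d,p=grab("wrist"); T=pose(); print(T[0])
c=cloud(d,p); P=c[236:275,226:286].reshape(-1,3); print(np.median(P,0)); print(c[256,255])
P,q=topgrip(c,.130,.148,np.ones(im.shape[:2],bool),T[0][:2],.03); print(len(P),P.mean(0),q)
show(T,([.6114,-.163,.110],73.3))
```

```text
[ 0.61136744 -0.15610642  0.11064953]
[ 0.61283572 -0.15624363  0.14087905]
[ 0.61357215 -0.15682163  0.14055892]
5442 [ 0.60985503 -0.15600747  0.14003479] ((613.1838989257812, -156.92303466796875), (57.838924407958984, 39.672847747802734), 72.37715911865234)
shift [ 1.9  0.6 -6.6] turn [-0.   0.8  0.1] rows 0.2
```

Emit:
{"name": "apply_moves", "arguments": {
  "series": [
    [0,1,0,-3.5,0,0,0],
    [0,2.4,0,-6.8,0,0,0],
    [0,2.4,6,-6.8,0,0,0],
    [0,2.4,12,-6.8,0,0,0],
    [0,2.4,12,-6.8,0,0,0]
  ]
}}

```text
clock: 12.6
tcp_pos: [0.6105, -0.1638, 0.0959]
eef_rot: [-1.56, 0.221, -0.218]
wrist_force: [-0.9, -0.4, -1.7]
opening: 0.0399
```

Emit:
{"name": "apply_moves", "arguments": {
  "series": [
    [0,0,3,0,0,0,0],
    [0,0,6,0,0,0,0],
    [0,0,8,0,0,0,0],
    [0,0,8,0,0,0,0],
    [0,0,8,0,0,0,0]
  ]
}}

```text
clock: 13.02
tcp_pos: [0.6112, -0.1639, 0.0893]
eef_rot: [-1.56, 0.219, -0.219]
wrist_force: [-0.4, -0.8, -2.1]
opening: 0.0395
```

Emit:
{"name": "apply_moves", "arguments": {
  "series": [
    [0,0,0,0,0,0,0],
    [0,0,0,0,0,0,0],
    [0,0,0,0,0,0,0],
    [0,0,0,0,0,0,0],
    [0,0,0,0,0,0,0]
  ]
}}

```text
clock: 13.43
tcp_pos: [0.6114, -0.1639, 0.0896]
eef_rot: [-1.56, 0.219, -0.219]
wrist_force: [-0.9, -0.2, -2.2]
opening: 0.0396
```

Emit:
{"name": "apply_moves", "arguments": {
  "series": [
    [0,0,0.8,0,0,7,0],
    [0,0,1.7,0,0,14,0],
    [0,0,2.6,0,0,21,0],
    [0,0,3.5,0,0,28,0],
    [0,0,4.5,0,0,35,0]
  ]
}}

```text
clock: 13.85
tcp_pos: [0.6119, -0.1637, 0.0853]
eef_rot: [-1.455, 0.698, -0.7]
wrist_force: [2.3, 1.7, -0.9]
opening: 0.0398
```

Emit:
{"name": "apply_moves", "arguments": {
  "series": [
    [0,0,0.8,0,0,-7,0],
    [0,0,1.7,0,0,-14,0],
    [0,0,2.6,0,0,-21,0],
    [0,0,3.5,0,0,-28,0],
    [0,0,4.5,0,0,-35,0]
  ]
}}

```text
clock: 14.27
tcp_pos: [0.6116, -0.1635, 0.0807]
eef_rot: [-1.56, 0.214, -0.214]
wrist_force: [-0.2, 2.0, 2.6]
opening: 0.0398
```

Emit:
{"name": "apply_moves", "arguments": {
  "series": [
    [0,0,0.8,0,0,7,0],
    [0,0,1.7,0,0,14,0],
    [0,0,2.6,0,0,21,0],
    [0,0,3.5,0,0,28,0],
    [0,0,4.5,0,0,35,0]
  ]
}}

```text
clock: 14.68
tcp_pos: [0.6121, -0.1633, 0.0766]
eef_rot: [-1.454, 0.698, -0.699]
wrist_force: [0.9, 3.6, 5.6]
opening: 0.0396
```

Emit:
{"name": "apply_moves", "arguments": {
  "series": [
    [0,0,0.8,0,0,-7,0],
    [0,0,1.7,0,0,-14,0],
    [0,0,2.6,0,0,-21,0],
    [0,0,3.5,0,0,-28,0],
    [0,0,4.5,0,0,-35,0]
  ]
}}

```text
clock: 15.1
tcp_pos: [0.6116, -0.1637, 0.0718]
eef_rot: [-1.56, 0.214, -0.215]
wrist_force: [-1.4, -0.2, 2.5]
opening: 0.0398
```

Emit:
{"name": "apply_moves", "arguments": {
  "series": [
    [0,0,0.8,0,0,7,0],
    [0,0,1.7,0,0,14,0],
    [0,0,2.6,0,0,21,0],
    [0,0,3.5,0,0,28,0],
    [0,0,4.5,0,0,35,0]
  ]
}}

```text
clock: 15.52
tcp_pos: [0.6121, -0.1634, 0.0675]
eef_rot: [-1.454, 0.698, -0.699]
wrist_force: [0.4, 1.2, 2.7]
opening: 0.0399
```

Emit:
{"name": "apply_moves", "arguments": {
  "series": [
    [0,0,0.8,0,0,-7,0],
    [0,0,1.6,0,0,-14,0],
    [0,0,2.4,0,0,-21,0],
    [0,0,3.2,0,0,-28,0],
    [0,0,3.5,0,0,-35,0]
  ]
}}

```text
clock: 15.93
tcp_pos: [0.6117, -0.1639, 0.064]
eef_rot: [-1.56, 0.214, -0.215]
wrist_force: [0.3, 2.8, 7.5]
opening: 0.0399
```

Run:
```python
from h import *
for i in range(2): im,d,p=grab("wrist")
s=arm.sense();print(s["tcp_pos"],s["wrist_force"],s["opening"])
c=cloud(d,p); P,q=topgrip(c,.080,.110,np.ones(im.shape[:2],bool),s["tcp_pos"][:2],.015); print(len(P),np.median(P,0))
```

```text
[ 0.61172731 -0.16377672  0.06423417] [-2.32790645  2.92093261  6.60763721] 0.03957169364886068
2102 [ 0.61126528 -0.16366032  0.09446446]
```

Emit:
{"name": "apply_moves", "arguments": {
  "series": [
    [0,0,0.4,0,0,7,0],
    [0,0,0.8,0,0,14,0],
    [0,0,1.2,0,0,21,0],
    [0,0,1.5,0,0,28,0],
    [0,0,1.5,0,0,28,0]
  ]
}}

```text
clock: 16.45
tcp_pos: [0.612, -0.1635, 0.0627]
eef_rot: [-1.484, 0.606, -0.607]
wrist_force: [-1.1, 3.8, 9.9]
opening: 0.0399
```

Emit:
{"name": "apply_moves", "arguments": {
  "series": [
    [0,0,0,0,0,0,0],
    [0,0,0,0,0,0,0],
    [0,0,0,0,0,0,0],
    [0,0,-1,0,0,0,0],
    [0,0,-4,0,0,0,0]
  ]
}}

```text
clock: 16.87
tcp_pos: [0.6119, -0.1636, 0.0664]
eef_rot: [-1.486, 0.599, -0.601]
wrist_force: [0.6, 1.7, 1.6]
opening: 0.0398
```

Emit:
{"name": "apply_moves", "arguments": {
  "series": [
    [70,0,0,0,0,0,0],
    [70,0,0,0,0,0,0],
    [70,0,0,0,0,0,0],
    [70,0,0,0,0,0,0],
    [70,0,0,0,0,0,0]
  ]
}}

```text
clock: 17.28
tcp_pos: [0.6112, -0.164, 0.0658]
eef_rot: [-1.486, 0.601, -0.6]
wrist_force: [-0.4, -0.0, 0.7]
opening: 0.0682
```

Emit:
{"name": "apply_moves", "arguments": {
  "series": [
    [70,0,-15,0,0,0,0],
    [80,0,-50,0,0,-7,0],
    [94,0,-90,0,0,-14,0],
    [94,0,-130,0,0,-21,0],
    [94,0,-165,0,0,-28,0]
  ]
}}

```text
clock: 17.7
tcp_pos: [0.6112, -0.1644, 0.2335]
eef_rot: [-1.561, 0.214, -0.215]
wrist_force: [0.7, -0.1, 0.8]
opening: 0.0927
```

Run:
```python
from h import *
for i in range(3): im,d,p=grab("wrist")
T=pose();print(T[0]); print(carts(im,d,p,(.614,-.164),.088,.104),sockets(im,d,p)[1:])
c=cloud(d,p); P,q=topgrip(c,.085,.105,np.ones(im.shape[:2],bool),(.614,-.164),.015); print(len(P),np.median(P,0))
im,d,p=grab("top"); print(carts(im,d,p,(.539,.392))); print(sockets(im,d,p))
show(T,([.535,.386,.22],77))
```

```text
[ 0.61253256 -0.16453174  0.23396873]
(1325, array([ 613.6, -165.2]), array([40.2, 39.9]), 44.6) [(617.708251953125, -80.01354217529297), (620.5699462890625, 5.299097061157227)]
581 [ 0.61379493 -0.16389207  0.09751973]
(182, array([539.4, 392.8]), array([38.7, 40.1]), 76.0)
[None, (613.634033203125, -78.12020111083984), (617.6651000976562, 6.559667587280273)]
shift [-225.9   13.5  508. ] turn [-0.1 -3.   0.3] rows 13.3
```

Emit:
{"name": "apply_moves", "arguments": {
  "series": [
    [94,-16,1,36,0,-3,0],
    [94,-32,2,72,0,-3,0],
    [94,-48,3,108,0,-3,0],
    [94,-64,4,144,0,-3,0],
    [94,-80,5,180,0,-3,0]
  ]
}}

```text
clock: 18.32
tcp_pos: [0.5826, 0.0328, 0.2244]
eef_rot: [-1.564, 0.181, -0.177]
wrist_force: [1.2, -0.3, 0.2]
opening: 0.0941
```

Run:
```python
from h import *
camera("side"); T=pose();print(T[0]); show(T,([.535,.386,.22],77))
```

```text
[0.58170358 0.04169039 0.22381838]
shift [-120.7    4.8  325.8] turn [-0.1  0.4 -0.2] rows 8.3
```

Emit:
{"name": "apply_moves", "arguments": {
  "series": [
    [94,-14,1,37,0,0,0],
    [94,-28,1,74,0,0,0],
    [94,-42,2,111,0,0,0],
    [94,-56,2,148,0,0,0],
    [94,-69,3,185,0,0,0]
  ]
}}

```text
clock: 18.78
tcp_pos: [0.5571, 0.2284, 0.2216]
eef_rot: [-1.565, 0.18, -0.177]
wrist_force: [1.3, 0.6, 0.3]
opening: 0.0937
```

Emit:
{"name": "apply_moves", "arguments": {
  "series": [
    [94,-14,1,37,0,0,0],
    [94,-28,1,74,0,0,0],
    [94,-42,2,111,0,0,0],
    [94,-52,2,135,0,0,0],
    [94,-52,2,135,0,0,0]
  ]
}}

```text
clock: 19.2
tcp_pos: [0.5347, 0.3763, 0.2184]
eef_rot: [-1.565, 0.176, -0.17]
wrist_force: [-0.6, -0.1, -0.2]
opening: 0.0941
```

Run:
```python
from h import *
for i in range(5): im,d,p=grab("wrist")
T=pose();print(T[0]); print(carts(im,d,p,(.541,.391)))
c=cloud(d,p); P,q=topgrip(c,.055,.08,np.ones(im.shape[:2],bool),(.541,.391),.015); print(len(P),np.median(P,0))
im,d,p=grab("top"); print(carts(im,d,p,(.539,.392)))
im,d,p=grab("side"); save("s5.png",cv2.resize(im[90:300,130:400],None,fx=2.9,fy=2.8,interpolation=2))
show(T,([.54,.392,.06],76.5))
```

```text
[0.53841246 0.36840683 0.22033707]
(1232, array([542.2, 393.2]), array([39.4, 40.5]), 77.2)
543 [0.5408077  0.39111151 0.06922192]
(77, array([527.4, 396.1]), array([39.6, 16.2]), 75.0)
shift [ -3.8 160.3  23.5] turn [ 0.1  0.4 -0. ] rows 3.9
```

View pics/s5.png

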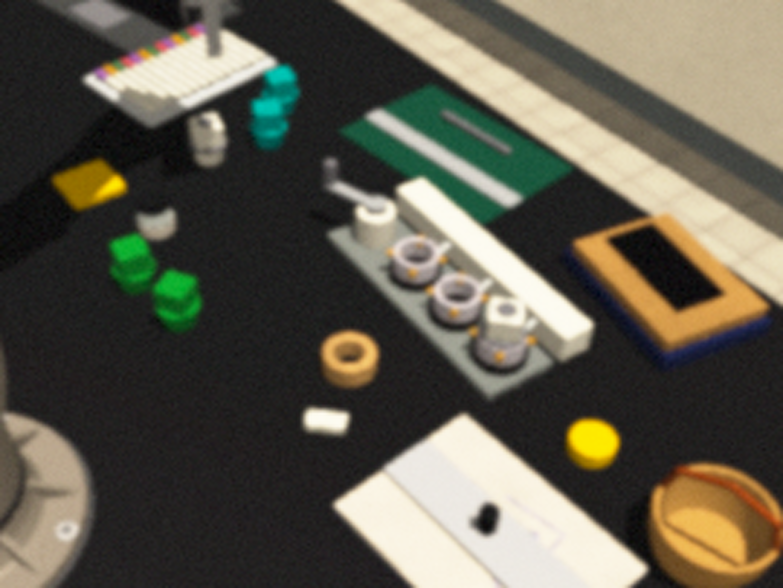

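The first cartridge sits flush in socket 0, the cover lies on the book, and there is no third white cartridge in view. I'll grasp the second one now.

Emit:
{"name": "apply_moves", "arguments": {
  "series": [
    [65,-4,20,25,0,0,0],
    [65,-4,55,25,0,0,0],
    [65,-4,90,25,0,0,0],
    [65,-4,125,25,0,0,0],
    [65,-4,140,25,0,0,0]
  ]
}}

```text
clock: 19.97
tcp_pos: [0.5382, 0.3933, 0.0766]
eef_rot: [-1.567, 0.181, -0.176]
wrist_force: [-0.4, -0.5, -0.5]
opening: 0.0663
```

Emit:
{"name": "apply_moves", "arguments": {
  "series": [
    [65,0,0,0,0,0,0],
    [65,0,15,0,0,0,0],
    [65,0,30,0,0,0,0],
    [65,0,41,0,0,0,0],
    [65,0,41,0,0,0,0]
  ]
}}

```text
clock: 20.38
tcp_pos: [0.5394, 0.3947, 0.0391]
eef_rot: [-1.565, 0.179, -0.178]
wrist_force: [-1.0, -1.6, -1.3]
opening: 0.065
```

Emit:
{"name": "apply_moves", "arguments": {
  "series": [
    [65,0,0,0,0,0,0],
    [65,0,0,0,0,0,0],
    [65,0,0,0,0,0,0],
    [65,0,0,0,0,0,0],
    [65,0,0,0,0,0,0]
  ]
}}

```text
clock: 20.8
tcp_pos: [0.5399, 0.3956, 0.0406]
eef_rot: [-1.563, 0.177, -0.178]
wrist_force: [0.4, -0.7, 0.5]
opening: 0.0649
```

Emit:
{"name": "apply_moves", "arguments": {
  "series": [
    [65,0,1.5,-2,0,0,0],
    [65,0,1.5,-2,0,0,0],
    [0,0,1.5,-2,0,0,0],
    [0,0,1.5,-2,0,0,0],
    [0,0,1.5,-2,0,0,0]
  ],
  "force": 20
}}

```text
clock: 21.22
tcp_pos: [0.5392, 0.3935, 0.0384]
eef_rot: [-1.564, 0.178, -0.178]
wrist_force: [-0.3, -0.1, -0.9]
opening: 0.0484
```

Emit:
{"name": "apply_moves", "arguments": {
  "series": [
    [0,0,0,0,0,0,0],
    [0,0,0,0,0,0,0],
    [0,0,0,0,0,0,0],
    [0,0,0,0,0,0,0],
    [0,0,0,0,0,0,0]
  ]
}}

```text
clock: 21.63
tcp_pos: [0.5392, 0.3935, 0.0384]
eef_rot: [-1.563, 0.178, -0.178]
wrist_force: [0.8, 0.5, 0.5]
opening: 0.04
```

Emit:
{"name": "apply_moves", "arguments": {
  "series": [
    [0,0,0,0,0,0,0],
    [0,0,0,0,0,0,0],
    [0,0,0,0,0,0,0],
    [0,0,0,0,0,0,0],
    [0,0,0,0,0,0,0]
  ],
  "force": 60
}}

```text
clock: 22.05
tcp_pos: [0.5392, 0.3935, 0.0385]
eef_rot: [-1.563, 0.178, -0.178]
wrist_force: [0.6, 1.8, -1.3]
opening: 0.0397
```

Emit:
{"name": "apply_moves", "arguments": {
  "series": [
    [0,0,-10,0,0,0,0],
    [0,0,-35,0,0,0,0],
    [0,0,-65,0,0,0,0],
    [0,0,-95,0,0,0,0],
    [0,0,-121,0,0,0,0]
  ]
}}

```text
clock: 22.47
tcp_pos: [0.5394, 0.3932, 0.1621]
eef_rot: [-1.563, 0.178, -0.179]
wrist_force: [0.2, 0.7, -1.2]
opening: 0.0394
```

Run:
```python
from h import *
for i in range(4): im,d,p=grab("wrist")
T=pose();print(T[0],arm.sense()["opening"]);c=cloud(d,p)
P,q=topgrip(c,.175,.205,np.ones(im.shape[:2],bool),T[0][:2],.015); print(len(P),np.median(P,0))
show(T,([.50,.22,.16],77),([.6155,-.078,.16],77))
```

```text
[0.5393472  0.39352115 0.16044665] 0.03948897448083733
2124 [0.53882496 0.39371277 0.1931435 ]
shift [   0.7    0.3 -177.9] turn [-0.1  0.   0. ] rows 4.3
shift [ 179.6    0.  -264.4] turn [0. 0. 0.] rows 7.7
```

Emit:
{"name": "apply_moves", "arguments": {
  "series": [
    [0,0,0,-25,0,0,0],
    [0,0,0,-62,0,0,0],
    [0,0,0,-100,0,0,0],
    [0,0,0,-138,0,0,0],
    [0,0,0,-176,0,0,0]
  ]
}}

```text
clock: 23.08
tcp_pos: [0.4982, 0.2199, 0.1582]
eef_rot: [-1.565, 0.179, -0.176]
wrist_force: [1.4, -0.5, -1.7]
opening: 0.0399
```

Emit:
{"name": "apply_moves", "arguments": {
  "series": [
    [0,17,0,-26,0,0,0],
    [0,35,0,-52,0,0,0],
    [0,53,0,-78,0,0,0],
    [0,71,0,-105,0,0,0],
    [0,89,0,-132,0,0,0]
  ]
}}

```text
clock: 23.5
tcp_pos: [0.5562, 0.0717, 0.1585]
eef_rot: [-1.564, 0.179, -0.176]
wrist_force: [1.1, 1.5, -2.4]
opening: 0.0396
```

Emit:
{"name": "apply_moves", "arguments": {
  "series": [
    [0,18,0,-27,0,0,0],
    [0,36,0,-54,0,0,0],
    [0,54,0,-81,0,0,0],
    [0,72,0,-108,0,0,0],
    [0,85,0,-124,0,0,0]
  ]
}}

```text
clock: 23.92
tcp_pos: [0.6112, -0.0703, 0.1584]
eef_rot: [-1.565, 0.181, -0.179]
wrist_force: [0.5, 0.8, -1.5]
opening: 0.0396
```

Run:
```python
from h import *
for i in range(5): im,d,p=grab("wrist")
T=pose();print(T[0],arm.sense()["opening"],arm.sense()["wrist_force"],arm.sense()["qpos"].round(2));c=cloud(d,p)
P,q=topgrip(c,.18,.20,np.ones(im.shape[:2],bool),T[0][:2],.03); print(len(P),P.mean(0),q)
show(T,([.6150,-.0788,.110],77))
```

```text
[ 0.61090155 -0.0659579   0.15844971] 0.03970971877584948 [ 0.30286799  0.09725268 -1.84917057] [-0.31  0.4   0.41  1.81 -0.18  0.98  1.51]
5546 [ 0.60984966 -0.06679199  0.18873813] ((613.3735961914062, -66.63325500488281), (58.14799118041992, 40.00441360473633), 76.73049926757812)
shift [  7.   48.4 -11.6] turn [ 0.   0.  -0.1] rows 1.2
```

Emit:
{"name": "apply_moves", "arguments": {
  "series": [
    [0,3,10,-6,0,0,0],
    [0,7,25,-11.6,0,0,0],
    [0,7,40,-11.6,0,0,0],
    [0,7,48,-11.6,0,0,0],
    [0,7,48,-11.6,0,0,0]
  ]
}}

```text
clock: 24.58
tcp_pos: [0.6146, -0.0787, 0.1092]
eef_rot: [-1.564, 0.18, -0.174]
wrist_force: [-0.7, 0.3, -1.7]
opening: 0.0394
```

Emit:
{"name": "apply_moves", "arguments": {
  "series": [
    [0,0,0,0,0,0,0],
    [0,0,0,0,0,0,0],
    [0,0,0,0,0,0,0],
    [0,0,0,0,0,0,0],
    [0,0,0,0,0,0,0]
  ]
}}

```text
clock: 25.0
tcp_pos: [0.6162, -0.0794, 0.112]
eef_rot: [-1.563, 0.177, -0.178]
wrist_force: [1.3, 0.5, -1.0]
opening: 0.0393
```

Run:
```python
from h import *
T=pose();print(T[0],arm.sense()["opening"]); im,d,p=grab("wrist"); print(sockets(im,d,p)[2])
show(T,([.6150,-.0788,.090],77))
```

```text
[ 0.6161905  -0.07939917  0.11201528] 0.03929152289255425
(620.7949829101562, 4.799016952514648)
shift [-1.3 22.   0.3] turn [-0.  0.  0.] rows 0.5
```

Emit:
{"name": "apply_moves", "arguments": {
  "series": [
    [0,-1,4,0,0,0,0],
    [0,-1,9,0,0,0,0],
    [0,-1,14,0,0,0,0],
    [0,-1,19,0,0,0,0],
    [0,-1,22,0,0,0,0]
  ]
}}

```text
clock: 25.47
tcp_pos: [0.6146, -0.0792, 0.0885]
eef_rot: [-1.564, 0.179, -0.177]
wrist_force: [0.5, -0.9, -1.2]
opening: 0.0398
```

Emit:
{"name": "apply_moves", "arguments": {
  "series": [
    [0,0,0,0,0,0,0],
    [0,0,0,0,0,0,0],
    [0,0,0,0,0,0,0],
    [0,0,0,0,0,0,0],
    [0,0,0,0,0,0,0]
  ]
}}

```text
clock: 25.88
tcp_pos: [0.6151, -0.0792, 0.0897]
eef_rot: [-1.563, 0.178, -0.178]
wrist_force: [0.3, 0.3, -2.1]
opening: 0.0394
```

Emit:
{"name": "apply_moves", "arguments": {
  "series": [
    [0,0,0.8,0,0,7,0],
    [0,0,1.7,0,0,14,0],
    [0,0,2.6,0,0,21,0],
    [0,0,3.5,0,0,28,0],
    [0,0,4.5,0,0,35,0]
  ]
}}

```text
clock: 26.3
tcp_pos: [0.6151, -0.0791, 0.0852]
eef_rot: [-1.468, 0.659, -0.659]
wrist_force: [0.4, 2.6, -0.2]
opening: 0.0394
```

Emit:
{"name": "apply_moves", "arguments": {
  "series": [
    [0,0,0.8,0,0,-7,0],
    [0,0,1.7,0,0,-14,0],
    [0,0,2.6,0,0,-21,0],
    [0,0,3.5,0,0,-28,0],
    [0,0,4.5,0,0,-35,0]
  ]
}}

```text
clock: 26.72
tcp_pos: [0.6151, -0.079, 0.0808]
eef_rot: [-1.564, 0.173, -0.173]
wrist_force: [-1.6, 0.1, 1.0]
opening: 0.0394
```

Emit:
{"name": "apply_moves", "arguments": {
  "series": [
    [0,0,0.8,0,0,7,0],
    [0,0,1.7,0,0,14,0],
    [0,0,2.6,0,0,21,0],
    [0,0,3.5,0,0,28,0],
    [0,0,4.5,0,0,35,0]
  ]
}}

```text
clock: 27.13
tcp_pos: [0.6154, -0.0785, 0.0766]
eef_rot: [-1.467, 0.658, -0.658]
wrist_force: [-2.6, 3.1, 7.1]
opening: 0.0396
```

Emit:
{"name": "apply_moves", "arguments": {
  "series": [
    [0,0,0.8,0,0,-7,0],
    [0,0,1.7,0,0,-14,0],
    [0,0,2.6,0,0,-21,0],
    [0,0,3.5,0,0,-28,0],
    [0,0,4.5,0,0,-35,0]
  ]
}}

```text
clock: 27.55
tcp_pos: [0.6153, -0.079, 0.072]
eef_rot: [-1.563, 0.173, -0.174]
wrist_force: [-1.9, -0.7, 2.4]
opening: 0.0394
```

Emit:
{"name": "apply_moves", "arguments": {
  "series": [
    [0,0,0.8,0,0,7,0],
    [0,0,1.7,0,0,14,0],
    [0,0,2.6,0,0,21,0],
    [0,0,3.5,0,0,28,0],
    [0,0,4.5,0,0,35,0]
  ]
}}

```text
clock: 27.97
tcp_pos: [0.6153, -0.0787, 0.0675]
eef_rot: [-1.468, 0.658, -0.659]
wrist_force: [-0.3, 2.3, 2.9]
opening: 0.0394
```

Emit:
{"name": "apply_moves", "arguments": {
  "series": [
    [0,0,0.8,0,0,-7,0],
    [0,0,1.6,0,0,-14,0],
    [0,0,2.4,0,0,-21,0],
    [0,0,3.2,0,0,-28,0],
    [0,0,3.5,0,0,-35,0]
  ]
}}

```text
clock: 28.38
tcp_pos: [0.615, -0.0792, 0.064]
eef_rot: [-1.564, 0.173, -0.174]
wrist_force: [-2.4, -0.1, 5.9]
opening: 0.0399
```

Emit:
{"name": "apply_moves", "arguments": {
  "series": [
    [0,0,0.4,0,0,7,0],
    [0,0,0.8,0,0,14,0],
    [0,0,1.2,0,0,21,0],
    [0,0,1.5,0,0,28,0],
    [0,0,1.5,0,0,28,0]
  ]
}}

```text
clock: 28.8
tcp_pos: [0.6155, -0.0786, 0.0627]
eef_rot: [-1.495, 0.565, -0.566]
wrist_force: [-3.2, 4.6, 9.5]
opening: 0.0395
```

Emit:
{"name": "apply_moves", "arguments": {
  "series": [
    [0,0,-1,0,0,0,0],
    [0,0,-3,0,0,0,0],
    [0,0,-3.8,0,0,0,0],
    [0,0,-3.8,0,0,0,0],
    [0,0,-3.8,0,0,0,0]
  ]
}}

```text
clock: 29.22
tcp_pos: [0.6152, -0.0787, 0.0659]
eef_rot: [-1.497, 0.559, -0.559]
wrist_force: [0.7, 5.0, 2.4]
opening: 0.0399
```

Emit:
{"name": "apply_moves", "arguments": {
  "series": [
    [65,0,0,0,0,0,0],
    [65,0,0,0,0,0,0],
    [65,0,0,0,0,0,0],
    [65,0,0,0,0,0,0],
    [65,0,0,0,0,0,0]
  ]
}}

```text
clock: 29.63
tcp_pos: [0.6149, -0.0796, 0.0657]
eef_rot: [-1.498, 0.56, -0.56]
wrist_force: [-0.7, -0.2, -0.6]
opening: 0.0644
```

Emit:
{"name": "apply_moves", "arguments": {
  "series": [
    [65,0,-15,0,0,0,0],
    [65,0,-50,0,0,-7,0],
    [65,0,-90,0,0,-14,0],
    [65,0,-130,0,0,-21,0],
    [65,0,-165,0,0,-28,0]
  ]
}}

```text
clock: 30.05
tcp_pos: [0.6149, -0.0797, 0.2334]
eef_rot: [-1.564, 0.173, -0.174]
wrist_force: [1.1, 0.4, -0.2]
opening: 0.0652
```

Run:
```python
from h import *
for i in range(4): im,d,p=grab("wrist")
save("w6.png",im); T=pose();print(T[0]); c=cloud(d,p); A=np.ones(im.shape[:2],bool)
for xy in((.614,-.164),(.618,-.079)):
    print(carts(im,d,p,xy,.088,.104)); P,q=topgrip(c,.085,.115,A,xy,.015); print(len(P),np.median(P,0))
P,q=topgrip(c,.095,.125,A,(.61,.18),.045); print("lknob",len(P),P.mean(0),q)
im,d,p=grab("side"); np.savez("side6.npz",im=im,d=d)
show(T,([.6,.165,.2],20))
```

```text
[ 0.61529792 -0.07944414  0.23173204]
(1276, array([ 613.6, -164.7]), array([39.1, 39.9]), 44.5)
564 [ 0.61384049 -0.16371595  0.09751514]
(1336, array([617.7, -80.4]), array([40. , 40.4]), 49.1)
581 [ 0.6177256  -0.07889051  0.09736733]
lknob 394 [0.60103946 0.16313716 0.1069803 ] ((602.0042724609375, 165.56527709960938), (17.098800659179688, 17.089107513427734), 0.5078892707824707)
shift [-70.1  31.8 234.7] turn [-0.1 57.   0.1] rows 8.0
```

View pics/w6.png

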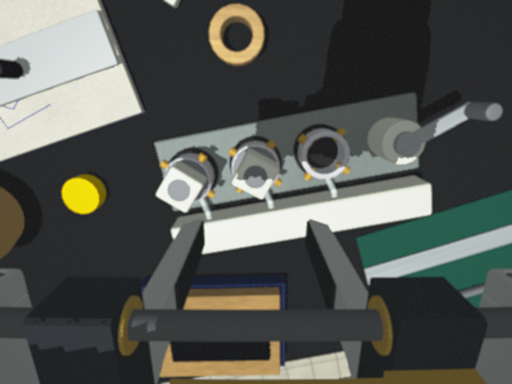

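Both cartridges are at their home height and centred on their sockets. The lever knob is at (484,112). Next I'll plan the lever arc.

Run:
```python
from h import *
T=pose(); print(T[0])
A=np.array([.6225,.0958]); k=lambda a:A+.075*np.array([np.cos(a),np.sin(a)]); h0=np.radians(107.6)
print("knob",k(h0))
a,b,_=plan(T,[*k(h0),.15],17.6); print("to knob",a.round(1),b.round(1))
# arc from rest, tool frame at rest pose, tool turning with the lever
T0=plan(T,[*k(h0),.08],17.6)[2]
for n in range(0,12):
    a=np.radians(6.5*n); s,r,_=plan(T0,[*k(h0+a),.08],17.6+6.5*n); print(n,round(a,2),s.round(1),r.round(1))
```

```text
[ 0.61467019 -0.07927634  0.23045172]
knob [0.59982226 0.1672893 ]
to knob [-70.1  80.5 236.8] [ 0.  59.4 -0. ]
0 0.0 [0. 0. 0.] [0. 0. 0.]
1 0.11 [ 0.5  0.  -8.5] [ 0.  -6.5  0. ]
2 0.23 [  1.9   0.  -16.9] [  0. -13.   0.]
3 0.34 [  4.3   0.  -25. ] [  0.  -19.5   0. ]
4 0.45 [  7.6   0.  -32.9] [  0. -26.   0.]
5 0.57 [ 11.7   0.  -40.3] [  0.  -32.5   0. ]
6 0.68 [ 16.7   0.  -47.2] [  0. -39.   0.]
7 0.79 [ 22.4   0.  -53.5] [  0.  -45.5   0. ]
8 0.91 [ 28.8   0.  -59.1] [  0. -52.   0.]
9 1.02 [ 35.8   0.  -63.9] [  0.  -58.5   0. ]
10 1.13 [ 43.3   0.  -68. ] [  0. -65.   0.]
11 1.25 [ 51.2   0.  -71.1] [  0.  -71.5   0. ]
```

Emit:
{"name": "apply_moves", "arguments": {
  "series": [
    [40,-10,5,34,0,7,0],
    [40,-20,10,68,0,14,0],
    [40,-30,15,102,0,21,0],
    [40,-40,20,136,0,28,0],
    [40,-50,25,170,0,35,0]
  ]
}}

```text
clock: 30.72
tcp_pos: [0.6033, 0.099, 0.2039]
eef_rot: [-1.47, 0.661, -0.659]
wrist_force: [1.0, -0.2, 0.5]
opening: 0.0402
```

Run:
```python
from h import *
for i in range(3): camera("side")
T=pose(); print(T[0]); show(T,([.5998,.1673,.15],17.6))
```

```text
[0.60305561 0.10102084 0.20346968]
shift [-51.2  53.4  42.3] turn [ 0.2 24.6 -0. ] rows 3.4
```

Emit:
{"name": "apply_moves", "arguments": {
  "series": [
    [40,-15,10,12,0,7,0],
    [40,-30,25,25,0,14,0],
    [40,-45,40,37,0,21,0],
    [40,-51,53,42,0,24.6,0],
    [40,-51,53,42,0,24.6,0]
  ]
}}

```text
clock: 31.28
tcp_pos: [0.5997, 0.1643, 0.1493]
eef_rot: [-1.342, 0.985, -0.982]
wrist_force: [-1.0, 0.1, -0.6]
opening: 0.04
```

Emit:
{"name": "apply_moves", "arguments": {
  "series": [
    [40,0,0,0,0,0,0],
    [40,0,0,0,0,0,0],
    [40,0,0,0,0,0,0],
    [40,0,0,0,0,0,0],
    [40,0,0,0,0,0,0]
  ]
}}

```text
clock: 31.7
tcp_pos: [0.6019, 0.1629, 0.1534]
eef_rot: [-1.337, 0.982, -0.983]
wrist_force: [-0.5, 0.6, -0.1]
opening: 0.04
```

Run:
```python
from h import *
T=pose(); im,d,p=grab("wrist"); c=cloud(d,p); save("w7.png",im)
print(T[0]); show(T,([.5998,.1673,.082],17.6))
P,q=topgrip(c,.100,.120,np.ones(im.shape[:2],bool),(.6,.166),.02); print(len(P),P.mean(0),q)
```

```text
[0.60189592 0.16293513 0.1534398 ]
shift [-4.8 71.4 -0.8] turn [-0.1 -0.2 -0. ] rows 1.7
438 [0.60144863 0.16811329 0.10926083] ((601.7338256835938, 166.85598754882812), (17.304636001586914, 16.948467254638672), 31.824880599975586)
```

View pics/w7.png

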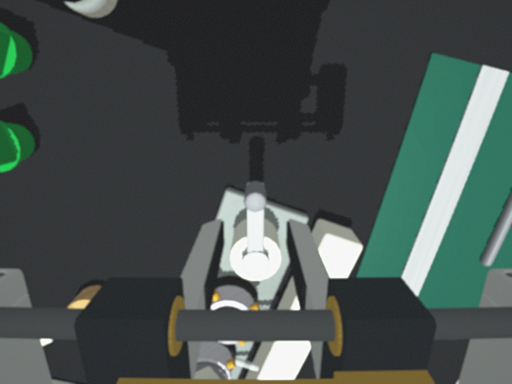

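The knob sits midway between the fingers at column 255. I'm lowering to cage it.

Emit:
{"name": "apply_moves", "arguments": {
  "series": [
    [40,-5,15,0,0,0,0],
    [40,-5,40,0,0,0,0],
    [40,-5,60,0,0,0,0],
    [40,-5,71,0,0,0,0],
    [40,-5,71,0,0,0,0]
  ]
}}

```text
clock: 32.17
tcp_pos: [0.5988, 0.1679, 0.0799]
eef_rot: [-1.341, 0.984, -0.982]
wrist_force: [0.1, -0.8, 0.1]
opening: 0.04
```

Emit:
{"name": "apply_moves", "arguments": {
  "series": [
    [22,0,0,0,0,0,0],
    [22,0,0,0,0,0,0],
    [22,0,0,0,0,0,0],
    [22,0,0,0,0,0,0],
    [22,0,0,0,0,0,0]
  ],
  "force": 20
}}

```text
clock: 32.58
tcp_pos: [0.6003, 0.1686, 0.0825]
eef_rot: [-1.337, 0.982, -0.983]
wrist_force: [0.7, 0.2, 0.2]
opening: 0.0221
```

Emit:
{"name": "apply_moves", "arguments": {
  "series": [
    [22,0.5,0,-8.5,0,-6.5,0],
    [22,1.9,0,-16.9,0,-13,0],
    [22,4.3,0,-25,0,-19.5,0],
    [22,7.6,0,-32.9,0,-26,0],
    [22,11.7,0,-40.3,0,-32.5,0]
  ]
}}

```text
clock: 33.0
tcp_pos: [0.5653, 0.1457, 0.0823]
eef_rot: [-1.501, 0.542, -0.543]
wrist_force: [3.3, 1.4, -2.8]
opening: 0.0219
```

Emit:
{"name": "apply_moves", "arguments": {
  "series": [
    [22,0.5,0,-8.5,0,-6.5,0],
    [22,1.9,0,-16.9,0,-13,0],
    [22,4.3,0,-25,0,-19.5,0],
    [22,7.6,0,-32.9,0,-26,0],
    [22,11.7,0,-40.3,0,-32.5,0]
  ]
}}

```text
clock: 33.42
tcp_pos: [0.548, 0.1077, 0.0823]
eef_rot: [-1.567, 0.098, -0.099]
wrist_force: [0.3, 5.8, -0.1]
opening: 0.0218
```

Emit:
{"name": "apply_moves", "arguments": {
  "series": [
    [22,0.1,0,-3,0,-2,0],
    [22,0.3,0,-5,0,-4,0],
    [22,0.4,0,-7,0,-5,0],
    [22,0.5,0,-9,0,-6.5,0],
    [22,0.5,0,-9,0,-6.5,0]
  ]
}}

```text
clock: 33.83
tcp_pos: [0.5471, 0.0987, 0.0822]
eef_rot: [-1.57, 0.013, -0.013]
wrist_force: [-3.7, 6.0, 3.0]
opening: 0.022
```

Emit:
{"name": "apply_moves", "arguments": {
  "series": [
    [22,0,0,-1,0,0,0],
    [22,0,0,-2,0,0,0],
    [22,0,0,-2,0,0,0],
    [22,0,0,-2,0,0,0],
    [22,0,0,-2,0,0,0]
  ]
}}

```text
clock: 34.25
tcp_pos: [0.547, 0.0981, 0.0822]
eef_rot: [-1.569, 0.014, -0.013]
wrist_force: [-3.6, 10.3, 1.7]
opening: 0.0223
```

Run:
```python
from h import *
s=arm.sense(); v=s["tcp_pos"][:2]-[.6225,.0958]; print(s["tcp_pos"],s["wrist_force"],np.degrees(np.arctan2(v[1],v[0])),np.hypot(*v))
im,d,p=grab("side"); save("s8.png",cv2.resize(im[110:230,210:340],None,fx=4,fy=4,interpolation=2))
im,d,p=grab("wrist"); c=cloud(d,p); P,q=topgrip(c,.104,.116,np.ones(im.shape[:2],bool),s["tcp_pos"][:2],.010); print(len(P),q,P.mean(0))
```

```text
[0.54704579 0.09811095 0.08224874] [-3.62937664 10.30838051  1.66037354] 178.24573873314807 0.07548959156835076
743 ((548.751953125, 99.06421661376953), (16.01572036743164, 16.84835433959961), 49.80394744873047) [0.54772951 0.09924252 0.10980512]
```

View pics/s8.png

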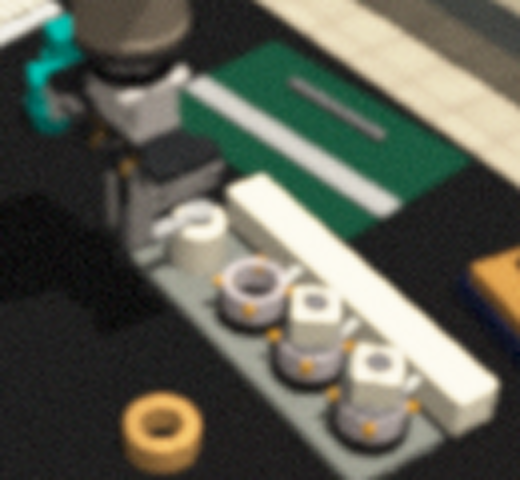

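The lever is against its stop: force rose to about 10 N with no further motion, at roughly 176°. I'll now bring it back along the arc.

Emit:
{"name": "apply_moves", "arguments": {
  "series": [
    [22,0.5,0,10.5,0,6.5,0],
    [22,1.9,0,18.9,0,13,0],
    [22,4.3,0,27,0,19.5,0],
    [22,7.6,0,34.9,0,26,0],
    [22,11.7,0,42.3,0,32.5,0]
  ]
}}

```text
clock: 34.77
tcp_pos: [0.5604, 0.1391, 0.0823]
eef_rot: [-1.519, 0.462, -0.464]
wrist_force: [2.8, 1.5, -2.0]
opening: 0.022
```

Emit:
{"name": "apply_moves", "arguments": {
  "series": [
    [22,0.5,0,8.5,0,6.5,0],
    [22,1.9,0,16.9,0,13,0],
    [22,4.3,0,25,0,19.5,0],
    [22,7.6,0,32.9,0,26,0],
    [22,11.7,0,40.3,0,32.5,0]
  ]
}}

```text
clock: 35.18
tcp_pos: [0.5926, 0.1659, 0.0823]
eef_rot: [-1.375, 0.9, -0.9]
wrist_force: [0.2, 1.1, 0.7]
opening: 0.0221
```

Emit:
{"name": "apply_moves", "arguments": {
  "series": [
    [22,0.2,0,4,0,3,0],
    [22,0.5,0,8.5,0,6.5,0],
    [22,0.5,0,8.5,0,6.5,0],
    [40,0.5,0,8.5,0,6.5,0],
    [40,0.5,0,8.5,0,6.5,0]
  ]
}}

```text
clock: 35.6
tcp_pos: [0.5996, 0.1679, 0.0819]
eef_rot: [-1.339, 0.981, -0.981]
wrist_force: [-0.5, 0.0, -0.0]
opening: 0.0319
```

Emit:
{"name": "apply_moves", "arguments": {
  "series": [
    [40,0,0,0,0,0,0],
    [40,0,0,0,0,0,0],
    [40,0,-20,0,0,0,0],
    [40,0,-50,0,0,0,0],
    [40,0,-80,0,0,0,0]
  ]
}}

```text
clock: 36.02
tcp_pos: [0.5992, 0.1674, 0.1622]
eef_rot: [-1.34, 0.983, -0.982]
wrist_force: [0.2, 0.2, 0.3]
opening: 0.0406
```

Emit:
{"name": "apply_moves", "arguments": {
  "series": [
    [60,0,-10,25,0,0,0],
    [60,-20,-20,50,0,0,0],
    [60,-40,-40,60,0,0,0],
    [60,-70,-60,60,0,0,0],
    [60,-100,-60,60,0,0,0]
  ]
}}

```text
clock: 36.43
tcp_pos: [0.629, 0.2819, 0.2256]
eef_rot: [-1.333, 0.981, -0.985]
wrist_force: [0.3, 0.0, 0.6]
opening: 0.0598
```

Run:
```python
from h import *
for i in range(5): im,d,p=grab("wrist")
print(pose()[0]); 
im,d,p=grab("side"); np.savez("side9.npz",im=im,d=d); save("s9.png",cv2.resize(im[100:310,140:410],None,fx=2.9,fy=2.8,interpolation=2))
im,d,p=grab("top"); np.savez("top9.npz",im=im,d=d); save("t9.png",cv2.resize(im[110:290,70:430],None,fx=2.2,fy=2.2,interpolation=2))
c=cloud(d,p); A=np.ones(im.shape[:2],bool)
for xy in((.611,-.164),(.615,-.079)): print(carts(im,d,p,xy,.085,.104)); print(np.median(topgrip(c,.085,.115,A,xy,.015)[0],0))
P,q=topgrip(c,.095,.125,A,(.6,.166),.03); print("lknob",len(P),P.mean(0) if len(P) else 0)
P,q=topgrip(c,.04,.07,A,(.434,-.343),.03); print("cover knob",len(P),P.mean(0) if len(P) else 0)
```

```text
[0.62705359 0.28071793 0.22154929]
(206, array([ 609.9, -163.3]), array([40. , 39.6]), 45.6)
[ 0.61041568 -0.16385801  0.09708951]
(208, array([614.6, -79.2]), array([40.2, 41.7]), 48.7)
[ 0.61478376 -0.07929748  0.09673187]
lknob 39 [0.59810799 0.167254   0.10779342]
cover knob 51 [ 0.43381727 -0.34148864  0.05408699]
```

View pics/t9.png

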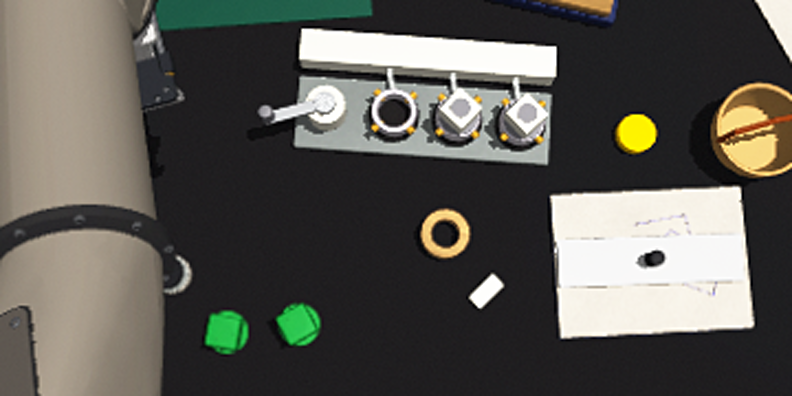

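View pics/s9.png

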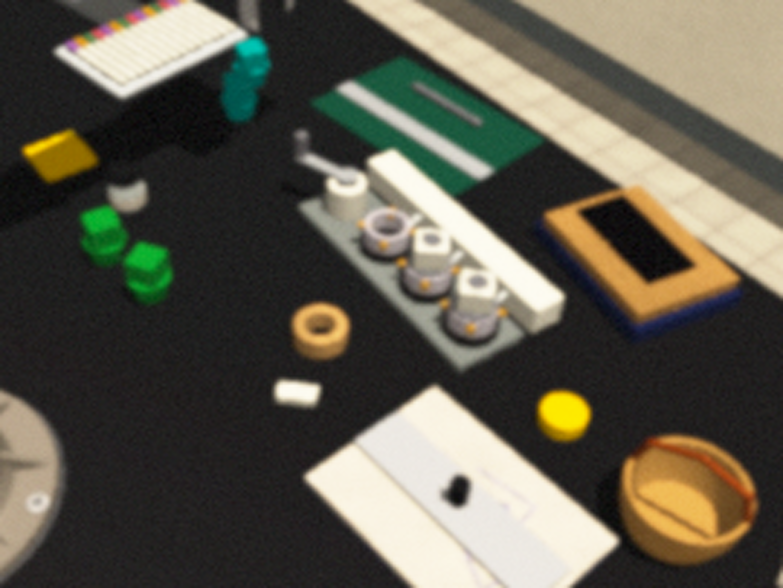

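Both views show the cover flat on the book, the two cartridges seated with their tops at about 97 mm, the lever back at rest and the arm clear. I'm handing the job in.

```bash
python3 -c "
from h import *
print(arm.sense()['wrist_force'],arm.sense()['clock']); print(arm.sign_off())"
```

```text
[0.44601044 0.01844838 0.5205591 ] 36.7833
the job is handed in; nothing more can be done
None
```

The job is handed in at about 37 s of the 210 s; sign-off reports no verdict, so what follows rests on my own checks.

- **Cover:** I moved it onto the sketchbook. It lies flat, with its knob within a few millimetres of the book's centre.
- **Cartridges:** I found two white ones and no third, and left the turquoise and green ones alone. I twisted them down into sockets 0 and 1, with about 12 N at most. Their tops then read 97.1 and 96.7 mm, against 96 mm nominal and a 2.5 mm tolerance.
- **Lever:** I swung it to its stop, where the force rose to about 10 N with no further movement, and guided it back. In the last top view its knob is back at the rest position, about (0.598, 0.167).
- **Surroundings:** No bystander looked moved in the last views, though the arm hid the notes and part of the ink jar in the top one. The arm stood clear of everything, with about 0.7 N on the wrist.

**Disagreements:** the top and wrist cameras differed by about 4 mm in x and 1 mm in y. The wrist camera also read cartridge heights about 1.3 mm high. I used relative measurements from the same camera and the positions at grip to cancel this, and both cartridges went in with almost no sideways force. No check failed, and I saw no knock or grip slip.

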